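# Take the used filter capsules off the sampling manifold

## Robot

A 6-joint arm with a two-finger parallel gripper is mounted at the origin on a cart in front of the work surface, level with it; the furniture and walls round the work are solid. World frame = base frame: x ahead of the robot, y to its left, z up, the work surface at z = 0. Lengths are in m, angles in rad, forces in N, time in s.
With the tool pointing down it reaches from about 0.325 to 0.9 m from the base axis. Payload 6.1 kg.
Tool frame: the origin (TCP) lies where the fingers leave the gripper's body, on its centre line; the fingertips stand 73 mm ahead of it and the grasp point (between the pads) lies 54 mm ahead of it; y points along the fingers, x is the direction in which the jaws open and shut, and the axes are right-handed (so a half turn about y gives the same grasp; the last joint's range is limited). The gripper opens to 85 mm and grips with 20 to 120 N. Pads are 22 mm wide; open, the fingers measure 114 mm over their backs; the gripper's body (76 mm by 85 mm) begins 54 mm behind the grasp point. The pads swing forward as they close: fully open they stand 13 mm farther back than shut.
Start: joints at [1.165, 0.22, 1.526, -0, 1.395, -0.126], TCP at [0.173, 0.601, 0.304] pointing down, gripper open.
Joint ranges: [-2.98, 2.98], [-0.91, 2.08], [0.09, 2.57], [-1.24, 4.39], [0.2, 2.65], [-2.68, 2.68]. Speed limits (rad/s): [2.57, 2.57, 3.01, 3.14, 3.14, 3.14].

## Interface

Orientations are given as [roll, pitch, yaw] about the fixed x, y, z axes, in that order (R = Rz(yaw) Ry(pitch) Rx(roll)).
In Python, from station import * gives the robot as it stands. The module is installed in compiled form; this text tells all that it offers.
- The arm moves only by the shell command python3 -m jog 'ROWS'. ROWS is a JSON object of lists of equal length, an entry for each row: "hand": the closure, from 0 (fully open) to 1 (shut); "translation": the shift along the tool's x, y, z in m, a list of three; "spin": the turn about the tool's y in degrees. A call has 1 to 10 rows; each row is the pose to reach, as a shift and turn from the pose commanded when the call began, along the tool's axes at that moment; what a row does not reach only later rows make up. A row lasts 1/10 s, in which the tool goes at most 50 mm and 8.59 degrees, less where a joint would pass 70% of its speed; a pose out of reach is approached as far as the arm can. A call with a gripper value outside its range is refused whole. The fingers move at their own pace and stop on an object; the grip force is fixed at half the most. Time passes only in rows, so rows that repeat a pose let the fingers close. It gives the time, the measured TCP pose, the force and the opening at its end, in the units of the state.
- observe(): the state, without advancing time (a new reading comes with each control period).
- read_camera(name): name is "scene" or "top"; returns the picture (384x512x3 uint8, red, green, blue); there is no depth.
- camera_model(name): a dict with "camera_matrix" (3x3 intrinsics, pixels), "R" (3x3) and "t" (3): a world point X has camera coordinates R X + t. Camera axes: x right, y down, z forward; pixel columns grow to the right and rows downward; lengths in m; the calibration is good to about 2 mm. A picture is of the moment at which its call begins. camera_model takes no time and is no camera call.
- hand_in(): hands the job in, once; it reports no verdict.
The state is a dict: "t": time; "joint_positions": joint angles; "joint_velocities": joint speeds; "joint_torque": joint torques, N m; "ee_pos": TCP position; "eef_rot": TCP orientation; "contact_force": force on the tool from outside, world axes, zero at the start; "torque": the same for the moment, N m; "grip_width": finger opening in m.
Only numpy, scipy, OpenCV 4.12 (cv2) and the standard library are available. Lean on these libraries where they do the work, as an engineer would, in place of code of your own. Each camera call takes 0.05 s, during which the arm holds its last target.

## Task

The air-sampling run is over. Press the red stop button until it latches so that the pump cannot draw on an open line, then take every filter capsule off its quick coupling (push the sprung sleeve down, lift the nipple out and let the sleeve snap back) and stand each upright in a hole of the grey rack, seated down to its shoulder; once all are in the rack, turn the stop button clockwise until it releases and springs up again. Leave the flask and the brown bottle alone.

Things in the scene. Friction and masses are not known exactly. Their poses are not given: they have to be found in the camera images.
- capsule_1_mid (a point): Filter capsule 1 (absent in some starts), 70 g: white cylinder 30 mm in diameter, 38 mm tall (plus a 5 mm nub on top), over a steel nipple 18 mm in diameter, 30 mm long, its last 4 mm tapering to 12 mm. The point is the middle of the white cylinder, 19 mm above its lower face (the shoulder); z runs from the nipple up. At the start plugged in coupling 1, shoulder on the mouth.
- capsule_2_mid (a point): Filter capsule 2 (absent in some starts), 70 g: white cylinder 30 mm in diameter, 38 mm tall (plus a 5 mm nub on top), over a steel nipple 18 mm in diameter, 30 mm long, its last 4 mm tapering to 12 mm. The point is the middle of the white cylinder, 19 mm above its lower face (the shoulder); z runs from the nipple up. At the start plugged in coupling 2, shoulder on the mouth.
- capsule_3_mid (a point): Filter capsule 3 (absent in some starts), 70 g: white cylinder 30 mm in diameter, 38 mm tall (plus a 5 mm nub on top), over a steel nipple 18 mm in diameter, 30 mm long, its last 4 mm tapering to 12 mm. The point is the middle of the white cylinder, 19 mm above its lower face (the shoulder); z runs from the nipple up. At the start plugged in coupling 3, shoulder on the mouth.
- capsule_4_mid (a point): Filter capsule 4 (absent in some starts), 70 g: white cylinder 30 mm in diameter, 38 mm tall (plus a 5 mm nub on top), over a steel nipple 18 mm in diameter, 30 mm long, its last 4 mm tapering to 12 mm. The point is the middle of the white cylinder, 19 mm above its lower face (the shoulder); z runs from the nipple up. At the start plugged in coupling 4, shoulder on the mouth.
- capsule_5_mid (a point): Filter capsule 5 (absent in some starts), 70 g: white cylinder 30 mm in diameter, 38 mm tall (plus a 5 mm nub on top), over a steel nipple 18 mm in diameter, 30 mm long, its last 4 mm tapering to 12 mm. The point is the middle of the white cylinder, 19 mm above its lower face (the shoulder); z runs from the nipple up. At the start plugged in coupling 5, shoulder on the mouth.
- collar_1 (a point): Collar of the sleeve of coupling 1: centre of its upper face, 89 mm above the worktop when the sleeve is forward; moves down with the sleeve. The collar is 56 mm in diameter and 5 mm thick and juts out 13 mm all round under the capsule. The sleeve slides on a steel socket (29 mm outside, 20 mm bore) whose mouth stays 90 mm above the worktop.
- sleeve_1 (a joint): Sleeve of coupling 1, in m: 0 = forward (up; the nipple is locked), grows as its collar is pushed down, stop at 0.010. Spring: 6 N at 0, 12 N at the stop. Two jaws inside open with it; from 0.0065 on they let the nipple go.
- collar_2 (a point): Collar of the sleeve of coupling 2: centre of its upper face, 89 mm above the worktop when the sleeve is forward; moves down with the sleeve. The collar is 56 mm in diameter and 5 mm thick and juts out 13 mm all round under the capsule. The sleeve slides on a steel socket (29 mm outside, 20 mm bore) whose mouth stays 90 mm above the worktop.
- sleeve_2 (a joint): Sleeve of coupling 2, in m: 0 = forward (up; the nipple is locked), grows as its collar is pushed down, stop at 0.010. Spring: 6 N at 0, 12 N at the stop. Two jaws inside open with it; from 0.0065 on they let the nipple go.
- collar_3 (a point): Collar of the sleeve of coupling 3: centre of its upper face, 89 mm above the worktop when the sleeve is forward; moves down with the sleeve. The collar is 56 mm in diameter and 5 mm thick and juts out 13 mm all round under the capsule. The sleeve slides on a steel socket (29 mm outside, 20 mm bore) whose mouth stays 90 mm above the worktop.
- sleeve_3 (a joint): Sleeve of coupling 3, in m: 0 = forward (up; the nipple is locked), grows as its collar is pushed down, stop at 0.010. Spring: 6 N at 0, 12 N at the stop. Two jaws inside open with it; from 0.0065 on they let the nipple go.
- collar_4 (a point): Collar of the sleeve of coupling 4: centre of its upper face, 89 mm above the worktop when the sleeve is forward; moves down with the sleeve. The collar is 56 mm in diameter and 5 mm thick and juts out 13 mm all round under the capsule. The sleeve slides on a steel socket (29 mm outside, 20 mm bore) whose mouth stays 90 mm above the worktop.
- sleeve_4 (a joint): Sleeve of coupling 4, in m: 0 = forward (up; the nipple is locked), grows as its collar is pushed down, stop at 0.010. Spring: 6 N at 0, 12 N at the stop. Two jaws inside open with it; from 0.0065 on they let the nipple go.
- collar_5 (a point): Collar of the sleeve of coupling 5: centre of its upper face, 89 mm above the worktop when the sleeve is forward; moves down with the sleeve. The collar is 56 mm in diameter and 5 mm thick and juts out 13 mm all round under the capsule. The sleeve slides on a steel socket (29 mm outside, 20 mm bore) whose mouth stays 90 mm above the worktop.
- sleeve_5 (a joint): Sleeve of coupling 5, in m: 0 = forward (up; the nipple is locked), grows as its collar is pushed down, stop at 0.010. Spring: 6 N at 0, 12 N at the stop. Two jaws inside open with it; from 0.0065 on they let the nipple go.
- manifold: The sampling manifold: an aluminium bar 60 x 370 mm, bolted down, with the five couplings in a row along its y axis, 70 mm apart. Origin in the middle of its foot, z up. Sleeve and capsule may rise together once the sleeve has been at its stop: after 2 mm the nipple holds the jaws open itself, and when it has risen 19 mm they close behind it and the sleeve springs back to 0.
- stop_top (a point): Middle of the top of the red mushroom stop button of the pump, on its axis, z up. The head is 40 mm in diameter and 17 mm tall and stands on a grey box 100 x 130 x 60 mm that is bolted down; the top is 95 mm above the worktop when the button is up. Below the head is a collar 35 mm in diameter and 6 mm tall on the box.
- stop_press (a joint): Travel of the stop button, in m: 0 = up, grows as it is pressed down, stop at 0.009. Pressed to its stop (up to about 12 N) it latches and then stays at about 0.007 when let go.
- stop_turn (a joint): Turn of the mushroom head, in rad, growing clockwise seen from above, 0 to 0.9, with a weak return spring to 0 (under 0.07 N m). Turned beyond 0.5 while latched, the latch lets go and the button springs up as soon as nothing holds it.
- rack: Grey plastic rack for used capsules, loose on the worktop, 0.8 kg: a plate 147 x 215 mm (x, y), 10 mm thick, on two low side walls; origin in the middle of its foot, z up, top of the plate at z = 45 mm. Six plain through holes 25 mm in diameter, at x = +35 and -35 mm, y = +70, 0 and -70 mm in its frame. A capsule stands in it with the nipple in a hole and the shoulder on the plate.
- conical_flask: Bystander: a clear conical flask, 83 mm across and 130 mm tall; origin in the middle of its foot. Leave it alone.
- amber_bottle: Bystander: a brown bottle with a black cap, 60 mm across and 125 mm tall; origin in the middle of its foot. Leave it alone.
Not all that is in view belongs to the job. What is shaped like the part that bears capsule_5_mid but pink is not meant. Leave any turquoise look-alike of the part that bears capsule_1_mid alone.

How it is judged:
By the outcome, as a careful person would: the job done as asked, in the order asked, and still so for the second after the job is handed in, with the robot touching nothing.
Of capsule_1, capsule_2, capsule_3, capsule_4, capsule_5 only 3 to 5 are there at a start; the rules pass over those that are not, and their reading is None.
At some moment in a run one of rack may be knocked a few centimetres aside while the robot is not near it.
It also fails if it takes over 210 s, if anything falls off the work surface, if the arm or the gripper's body presses on something with over 40 N, if the wrist force passes 120 N, or if a joint passes its speed limit or range.

## Working session

There is one attempt and no reset: what is moved stays moved. The work goes in short steps, Python scripts to look and compute and a shell command to move; the robot and the scene stay as the last step left them, time stands still between calls to the robot, and variables do not carry over. Pictures are saved under pics/ and viewed, and the job is handed in when it is done.

```bash
mkdir -p pics; python3 - <<'E'
from station import *
import cv2
s=observe()
print(s)
for n in("scene","top"):
    im=read_camera(n); cv2.imwrite(f"pics/{n}0.png",im[:,:,::-1]); m=camera_model(n); print(n,m)
E
```

```text
{'t': 0.0, 'joint_positions': array([ 1.16488202e+00,  2.21228224e-01,  1.52762311e+00, -1.89889874e-05,
        1.39472834e+00, -1.26105425e-01]), 'joint_velocities': array([ 1.70857460e-04, -6.47552526e-04,  5.42483527e-04, -1.51476847e-04,
        1.40012876e-03,  5.03349277e-05]), 'joint_torque': array([-1.83848293e-03, -4.96905720e+01, -3.89386582e+01, -3.64357293e-04,
        1.11382300e-02, -2.45306751e-05]), 'ee_pos': array([0.17242917, 0.60024725, 0.30279147]), 'eef_rot': array([-1.57056496,  0.0019736 ,  1.29099102]), 'contact_force': array([0.15391193, 0.24951737, 0.50541322]), 'torque': array([0.03597172, 0.00895503, 0.00435163]), 'grip_width': 0.08542371089221967}
scene {'camera_matrix': array([[434.92489564,   0.        , 260.02322453],
       [  0.        , 434.92489564, 193.46850368],
       [  0.        ,   0.        ,   1.        ]]), 'R': array([[ 4.12339595e-01, -9.11030213e-01,  9.47493093e-05],
       [-5.49483475e-01, -2.48783589e-01, -7.97605565e-01],
       [ 7.26666340e-01,  3.28832292e-01, -6.03179371e-01]]), 't': array([-0.26905967,  0.39638032,  0.58928515])}
top {'camera_matrix': array([[476.36332349,   0.        , 254.82474646],
       [  0.        , 476.36332349, 185.60495886],
       [  0.        ,   0.        ,   1.        ]]), 'R': array([[ 0.02133176, -0.99975178,  0.00642945],
       [-0.99800153, -0.02167613, -0.05935562],
       [ 0.05948026, -0.00515044, -0.9982162 ]]), 't': array([-0.01964657,  0.57981849,  1.27571934])}
```

View pics/scene0.png

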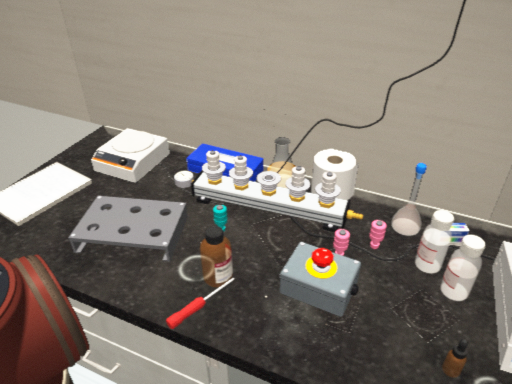

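View pics/top0.png

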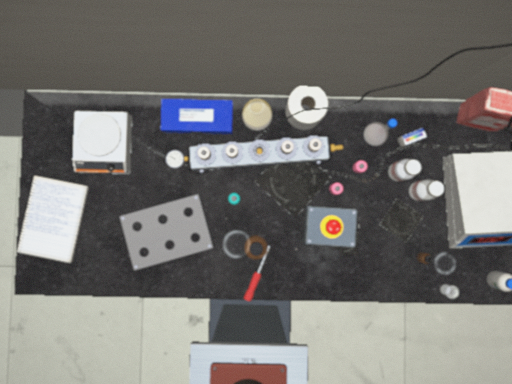

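Both pictures show the manifold with capsules at four couplings (the middle one is empty), the rack on the left (top ≈ 167,231), and the stop button at top ≈ 331,227. The bottle and flask stand at ≈ 245,245. I'll enlarge the regions to measure them.

```bash
cat > h.py <<'E'
import numpy as np, cv2
from station import *
def proj(n,X):
    m=camera_model(n); c=m["R"]@np.asarray(X,float)+m["t"]; p=m["camera_matrix"]@c; return p[:2]/p[2]
def ray(n,uv):
    m=camera_model(n); d=m["R"].T@np.linalg.solve(m["camera_matrix"],[uv[0],uv[1],1.]); return -m["R"].T@m["t"], d
def onz(n,uv,z):
    o,d=ray(n,uv); return o+d*(z-o[2])/d[2]
def tri(a,b):
    o1,d1=ray("top",a);o2,d2=ray("scene",b)
    d1/=np.linalg.norm(d1);d2/=np.linalg.norm(d2)
    s=np.linalg.lstsq(np.c_[d1,-d2],o2-o1,rcond=None)[0]
    p,q=o1+s[0]*d1,o2+s[1]*d2
    return (p+q)/2,np.linalg.norm(p-q)
def crop(im,x0,y0,x1,y1,f,name):
    cv2.imwrite("pics/"+name,cv2.resize(im[y0:y1,x0:x1,::-1],None,fx=f,fy=f,interpolation=cv2.INTER_CUBIC))
E
python3 - <<'E'
import cv2
from h import crop
t=cv2.imread("pics/top0.png")[:,:,::-1]; s=cv2.imread("pics/scene0.png")[:,:,::-1]
crop(t,110,125,370,280,3,"t_a.png"); crop(s,70,130,370,320,2.6,"s_a.png")
E
```

```text
(no output)
```

View pics/t_a.png

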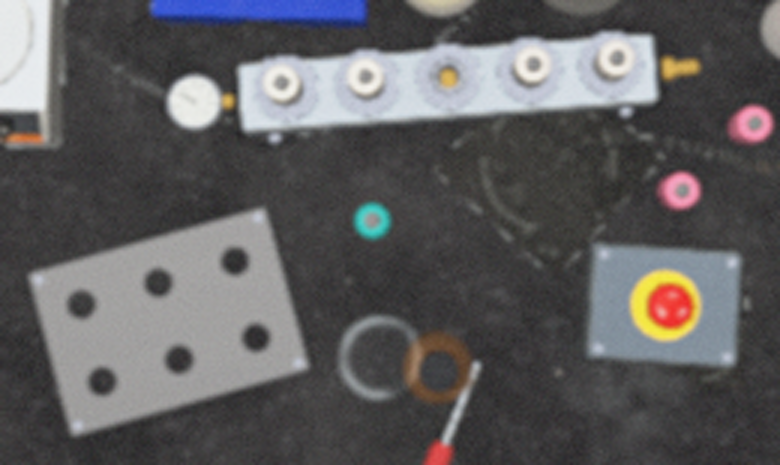

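View pics/s_a.png

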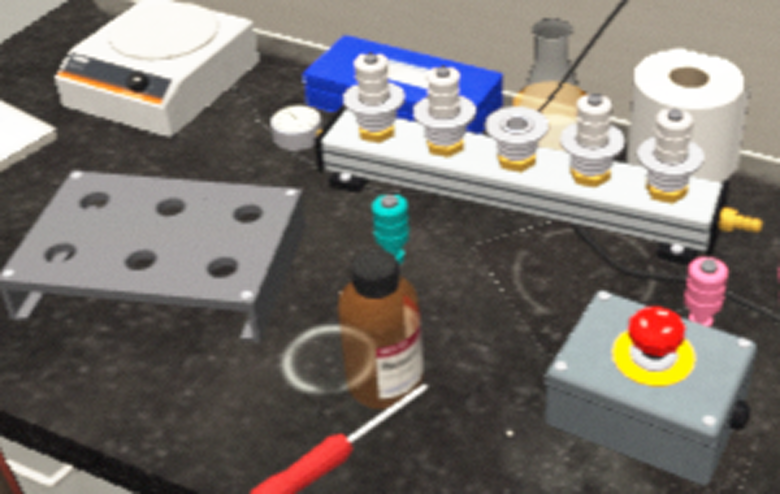

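The top crop shows capsules at crop (281,82), (365,76), (532,65) and (617,58), and the empty coupling at (447,76). The six rack holes are clear, and the red head is at (670,306). Next I'll get precise centroids.

```bash
cat > meas.py <<'E'
from h import *
def blobs(mask,amin,amax):
    n,l,st,c=cv2.connectedComponentsWithStats(mask.astype(np.uint8))
    return [(c[i],st[i,4],st[i,2],st[i,3]) for i in range(1,n) if amin<=st[i,4]<=amax]
def rack(im,verbose=True,pred=None):
    f=4; hsv=cv2.cvtColor(cv2.resize(im,None,fx=f,fy=f,interpolation=cv2.INTER_CUBIC),cv2.COLOR_RGB2HSV)
    g=((hsv[...,2]>105)&(hsv[...,1]<45)).astype(np.uint8)
    g=cv2.morphologyEx(g,cv2.MORPH_OPEN,np.ones((9,9),np.uint8))
    cs,_=cv2.findContours(g,cv2.RETR_CCOMP,cv2.CHAIN_APPROX_NONE)
    best=None
    for c in cs:
        m=cv2.moments(c)
        if m["m00"]<3000*f*f or m["m00"]>8000*f*f: continue
        u,v=m["m10"]/m["m00"]/f-.375,m["m01"]/m["m00"]/f-.375
        if not(110<u<250 and 185<v<290): continue
        r=cv2.minAreaRect(c); w=cv2.boxPoints(r)/f-.375
        best=(w,m["m00"]/f/f)
    w,a=best
    P=np.array([onz("top",p,.045)[:2] for p in w]); c=P.mean(0)
    e=[P[1]-P[0],P[2]-P[1]]; L=[np.linalg.norm(x) for x in e]; k=int(np.argmax(L))
    y=e[k]/L[k]; y=y if y[1]>0 else -y; x=np.array([y[1],-y[0]])
    if verbose: print("rack c",c.round(4),"sides",np.round(L,4),"yaw",np.degrees(np.arctan2(x[1],x[0])).round(2))
    return c,x,y
def holes(im,verbose=True):
    f=4; hsv=cv2.cvtColor(cv2.resize(im,None,fx=f,fy=f,interpolation=cv2.INTER_CUBIC),cv2.COLOR_RGB2HSV)
    c,x,y=rack(im,verbose); out={}
    for sx in(1,-1):
        for sy in(1,0,-1):
            p=c+x*.035*sx+y*.07*sy
            uv=proj("top",[*p,.045]); q=None
            X0,Y0=[int((t-8+.375)*f) for t in uv]; v=hsv[Y0:Y0+16*f,X0:X0+16*f,2]
            for b in blobs(v<75,25*f*f,130*f*f):
                bc=(b[0]+[X0,Y0])/f-.375; q=onz("top",bc,.045)[:2]
            out[sx,sy]=(p,q)
            if verbose: print(sx,sy,p.round(4),None if q is None else q.round(4))
    return out
E
python3 - <<'E'
from meas import *
t=cv2.imread("pics/top0.png")[:,:,::-1]; s=cv2.imread("pics/scene0.png")[:,:,::-1]
t=np.ascontiguousarray(t); s=np.ascontiguousarray(s)
holes(t)
f=4
def up(i): return cv2.cvtColor(cv2.resize(i,None,fx=f,fy=f,interpolation=cv2.INTER_CUBIC),cv2.COLOR_RGB2HSV)
T=up(t);S=up(s)
# white capsule rings in top: warm white
for u,v in((203.7,152.3),(231.7,150.3),(259,150.3),(287.3,146.7),(315.7,144.3)):
    X0,Y0=int((u-9)*f),int((v-9)*f); p=T[Y0:Y0+18*f,X0:X0+18*f]
    m=(p[...,2]>215)&(p[...,1]<40)
    b=[(x[0]+[X0,Y0])/f-.375 for x in blobs(m,40*f*f,300*f*f)]
    for x,bb in zip(b,blobs(m,40*f*f,300*f*f)): print("cap",x.round(1),bb[1:],onz("top",x,.126).round(4))
for n,H in(("top",T),("scene",S)):
    r=((H[...,0]<6)|(H[...,0]>174))&(H[...,1]>180)&(H[...,2]>120)
    for b in blobs(r,60*f*f,900*f*f):
        uv=b[0]/f-.375; print(n,"red",uv.round(1),b[1]/16,b[2]/4,b[3]/4,onz(n,uv,.09).round(4))
y=((T[...,0]>22)&(T[...,0]<35)&(T[...,1]>150)&(T[...,2]>150))
for b in blobs(y,100*f*f,900*f*f): print("yel",b[0]/f,b[1:],)
E
```

```text
rack c [0.4518 0.2254] sides [0.2195 0.15  ] yaw 17.05
1 1 [0.4647 0.3026] [0.4644 0.3023]
1 0 [0.4852 0.2356] [0.485  0.2354]
1 -1 [0.5058 0.1687] [0.5056 0.1686]
-1 1 [0.3978 0.282 ] [0.3979 0.2818]
-1 0 [0.4183 0.2151] [0.4183 0.215 ]
-1 -1 [0.4388 0.1482] [0.4389 0.1481]
cap [201.8 151.2] (np.int32(1949), np.int32(72), np.int32(63)) [0.6567 0.1275 0.126 ]
cap [231.  148.6] (np.int32(1716), np.int32(70), np.int32(52)) [0.6649 0.0549 0.126 ]
cap [288.  144.5] (np.int32(1579), np.int32(59), np.int32(50)) [ 0.6783 -0.0873  0.126 ]
cap [316.4 142.3] (np.int32(1717), np.int32(63), np.int32(51)) [ 0.6854 -0.1582  0.126 ]
top red [332.9 226.5] 91.875 13.5 13.25 [ 0.4756 -0.2082  0.09  ]
scene red [322.2 257. ] 273.875 21.0 19.25 [ 0.4705 -0.2091  0.09  ]
scene red [184.9 312.3] 424.625 38.75 31.25 [ 0.2585 -0.044   0.09  ]
yel [329.37799339 226.26507019] (np.int32(2422), np.int32(85), np.int32(86))
```

```bash
python3 - <<'E'
from meas import *
t=np.ascontiguousarray(cv2.imread("pics/top0.png")[:,:,::-1]); s=np.ascontiguousarray(cv2.imread("pics/scene0.png")[:,:,::-1])
crop(t,190,132,330,168,5.7,"t_b.png"); crop(s,195,140,350,215,5.1,"s_b.png")
f=4
T=cv2.resize(t,None,fx=f,fy=f,interpolation=cv2.INTER_CUBIC).astype(int);S=cv2.resize(s,None,fx=f,fy=f,interpolation=cv2.INTER_CUBIC).astype(int)
for (u,v),(a,b_) in zip(((203.7,152.3),(231.7,150.3),(287.3,146.7),(315.7,144.3)),((212.7,153.5),(240.4,158.1),(298.8,168.5),(329.2,175))):
    r=[]
    for I,(p,q) in((T,(u,v)),(S,(a,b_))):
        X0,Y0=int((p-5)*f),int((q-5)*f); w=I[Y0:Y0+40,X0:X0+40].sum(2)/3
        m=w<(w.min()+w.max())/2-10 
        yy,xx=np.mgrid[:40,:40]
        # blob nearest centre
        n,l,st,c=cv2.connectedComponentsWithStats(m.astype(np.uint8))
        i=1+np.argmin([np.hypot(*(cc-20)) for cc in c[1:]])
        r.append((c[i]+[X0,Y0])/f-.375); print(r[-1].round(1),st[i,4]/16,w.min(),w.max(),end=' | ')
    X,e=tri(*r); print(X.round(4),e.round(4),onz("top",r[0],.133).round(4))
E
```

```text
[203.5 152.2] 15.1875 137.0 241.33333333333334 | [212.1 150.3] 36.625 104.0 255.0 | [0.6526 0.1228 0.1362] 0.0016 [0.6534 0.1225 0.133 ]
[231.5 150.1] 14.4375 138.33333333333334 243.0 | [239.8 155.1] 44.25 103.0 255.0 | [0.6593 0.0536 0.137 ] 0.0015 [0.6602 0.0531 0.133 ]
[287.5 146. ] 14.0 123.66666666666667 240.33333333333334 | [298.3 165.7] 46.75 99.33333333333333 255.0 | [ 0.6726 -0.0849  0.1374] 0.0009 [ 0.6735 -0.0857  0.133 ]
[315.3 144. ] 16.25 132.0 239.33333333333334 | [329.2 174. ] 19.0625 115.0 255.0 | [ 0.6804 -0.1546  0.1301] 0.0012 [ 0.6801 -0.1548  0.133 ]
```

View pics/t_b.png

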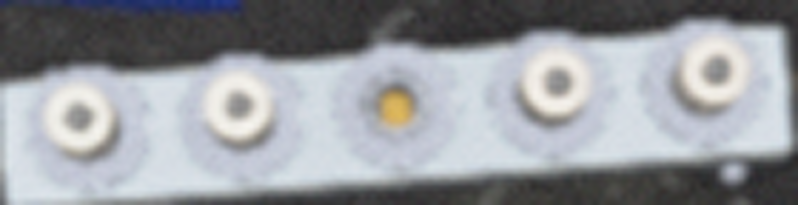

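View pics/s_b.png

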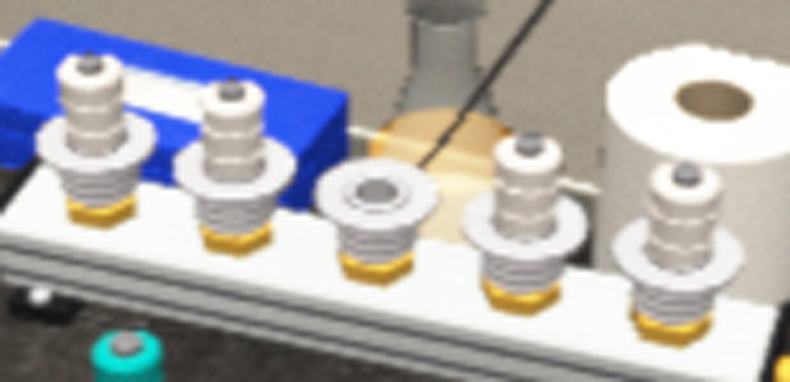

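```bash
cat > plan.py <<'E'
import sys
from h import *
from scipy.spatial.transform import Rotation as Ro
def plan(xyz,yaw_deg):
    s=observe(); R=Ro.from_euler("xyz",s["eef_rot"]).as_matrix()
    d=R.T@(np.array(xyz)-s["ee_pos"]); yw=np.degrees(np.arctan2(R[1,0],R[0,0]))
    print("t",round(float(s["t"]),2),"ee",s["ee_pos"].round(4),"yaw",yw.round(2),"F",s["contact_force"].round(1),"w",round(float(s["grip_width"]),4),"j1,j6",s["joint_positions"][[0,5]].round(2))
    print("translation",d.round(4),"spin",round(float((yw-yaw_deg+180)%360-180),2))
if __name__=="__main__": plan([float(x) for x in sys.argv[1:4]],float(sys.argv[4]))
E
python3 -c "
from h import *
print(onz('top',(329.4-.375,226.3-.375),.06),onz('top',(333.1,226.8),.088))"
python3 plan.py .474 -.208 .25 5.5
```

```text
[ 0.47621624 -0.20310969  0.06      ] [ 0.47481385 -0.20901154  0.088     ]
t 0.1 ee [0.1724 0.6003 0.3029] yaw 73.97 F [-0.1 -0.9 -0.1] w 0.0855 j1,j6 [ 1.16 -0.13]
translation [-0.6935  0.054  -0.513 ] spin 68.47
```

```bash
python3 -m jog '{"hand":[1,1,1,1,1,1,1,1,1,1],"translation":[[-0.04,0,-0.03],[-0.08,0,-0.06],[-0.12,0,-0.09],[-0.16,0,-0.12],[-0.2,0,-0.15],[-0.24,0,-0.18],[-0.28,0,-0.21],[-0.32,0,-0.24],[-0.36,0,-0.27],[-0.4,0,-0.3]],"spin":[0,0,0,0,0,0,0,0,0,0]}'; python3 plan.py .474 -.2085 .25 5.5
```

```text
t: 1.1
ee_pos: [0.3505, 0.1316, 0.3039]
eef_rot: [-1.571, -0.0, 1.292]
contact_force: [1.3, 0.4, 0.2]
grip_width: -0.0001
t 1.1 ee [0.3505 0.1316 0.3039] yaw 74.0 F [1.3 0.4 0.2] w -0.0001 j1,j6 [ 0.15 -1.14]
translation [-0.2928  0.0539 -0.2125] spin 68.5
```

```bash
python3 -m jog '{"hand":[1,1,1,1,1,1,1,1,1,1],"translation":[[-0.035,0,-0.025],[-0.07,0,-0.05],[-0.105,0,-0.08],[-0.14,0,-0.105],[-0.18,0,-0.13],[-0.22,0,-0.16],[-0.255,0.02,-0.185],[-0.293,0.04,-0.2125],[-0.293,0.054,-0.2125],[-0.293,0.054,-0.2125]],"spin":[8,16,24,32,40,48,56,64,68.5,68.5]}'; python3 plan.py .475 -.2085 .18 5.5
```

```text
t: 2.1
ee_pos: [0.4723, -0.2072, 0.2465]
eef_rot: [-1.567, 0.005, 0.093]
contact_force: [0.4, 0.2, -0.4]
grip_width: 0.0001
t 2.1 ee [ 0.4723 -0.2072  0.2465] yaw 5.3 F [ 0.4  0.2 -0.4] w 0.0001 j1,j6 [-0.57 -0.66]
translation [ 0.0029  0.0665 -0.0018] spin -0.2
```

```bash
python3 -m jog '{"hand":[1,1,1,1],"translation":[[0.003,0.02,-0.002],[0.003,0.04,-0.002],[0.003,0.058,-0.002],[0.003,0.058,-0.002]],"spin":[0,0,0,0]}'; python3 - <<'E'
from h import *
s=read_camera("scene"); crop(s,250,150,400,330,3.3,"p1.png")
E
```

```text
t: 2.5
ee_pos: [0.4756, -0.2068, 0.1901]
eef_rot: [-1.568, 0.003, 0.099]
contact_force: [-0.1, 0.2, -0.3]
grip_width: -0.0
```

View pics/p1.png

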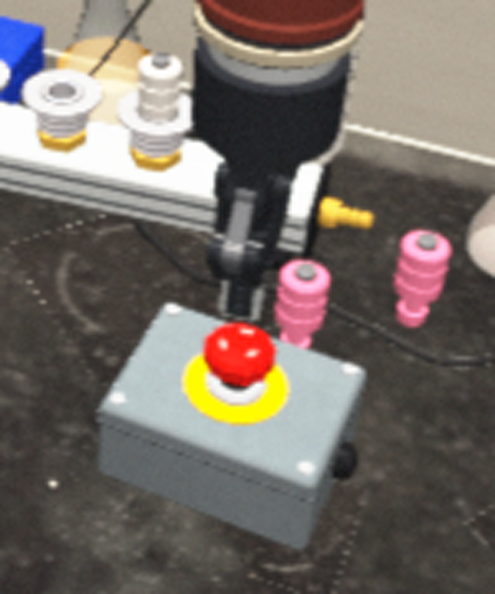

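The picture shows the closed tips right above the red head (tips at ≈ 238,318; head top at ≈ 240,330 in the crop). I'll press down now.

```bash
python3 -m jog '{"hand":[1,1,1,1,1],"translation":[[0,0.005,-0.001],[0,0.01,-0.001],[0,0.015,-0.001],[0,0.02,-0.001],[0,0.022,-0.001]],"spin":[0,0,0,0,0]}'; python3 -m jog '{"hand":[1,1,1,1],"translation":[[0,0.003,0],[0,0.005,0],[0,0.007,0],[0,0.007,0]],"spin":[0,0,0,0]}'
```

```text
t: 3.05
ee_pos: [0.4768, -0.2095, 0.1693]
eef_rot: [-1.57, 0.001, 0.095]
contact_force: [0.3, -0.3, 0.8]
grip_width: -0.0003
t: 3.45
ee_pos: [0.4771, -0.2097, 0.1633]
eef_rot: [-1.571, 0.0, 0.095]
contact_force: [-2.0, 1.3, 4.9]
grip_width: 0.0003
```

```bash
python3 -m jog '{"hand":[1,1,1,1,1],"translation":[[0,0.002,0],[0,0.004,0],[0,0.005,0],[0,0.006,0],[0,0.006,0]],"spin":[0,0,0,0,0]}'
```

```text
t: 3.95
ee_pos: [0.4773, -0.2098, 0.1576]
eef_rot: [-1.571, -0.001, 0.095]
contact_force: [-2.3, 1.4, 6.3]
grip_width: 0.0004
```

```bash
python3 -m jog '{"hand":[1,1,1],"translation":[[0,0.001,0],[0,0.002,0],[0,0.002,0]],"spin":[0,0,0]}';python3 -m jog '{"hand":[1,1,1],"translation":[[0,0.001,0],[0,0.002,0],[0,0.002,0]],"spin":[0,0,0]}'
```

```text
t: 4.25
ee_pos: [0.4775, -0.2098, 0.1565]
eef_rot: [-1.571, -0.001, 0.096]
contact_force: [-4.3, 3.8, 13.0]
grip_width: -0.0
t: 4.55
ee_pos: [0.4776, -0.2099, 0.1563]
eef_rot: [-1.571, -0.0, 0.096]
contact_force: [-10.7, 5.2, 26.5]
grip_width: 0.0001
```

The stop is reached (force climbs steeply at z = 0.156). I'll lift off, check the latch, and look at the whole scene.

```bash
python3 -m jog '{"hand":[1,1,0.5,0.5,0.5,0.5,0.5,0.5],"translation":[[0,-0.02,0],[0,-0.06,0],[0,-0.1,0],[0.04,-0.11,0],[0.08,-0.11,0.02],[0.12,-0.11,0.05],[0.14,-0.11,0.07],[0.14,-0.11,0.07]],"spin":[0,0,0,0,0,0,0,0]}'; python3 - <<'E'
from h import *
s=read_camera("scene"); t=read_camera("top"); crop(s,190,120,400,320,2.9,"p2.png"); crop(t,180,120,380,270,4,"p2t.png")
E
python3 plan.py .680 -.155 .22 5.5
```

```text
t: 5.35
ee_pos: [0.6116, -0.1236, 0.2624]
eef_rot: [-1.57, -0.001, 0.099]
contact_force: [-0.8, -0.4, -0.1]
grip_width: 0.0427
t 5.45 ee [ 0.6097 -0.1261  0.2623] yaw 5.56 F [-0.4 -0.4 -0.3] w 0.0427 j1,j6 [-0.33 -0.43]
translation [ 0.0672  0.0422 -0.0355] spin 0.06
```

View pics/p2.png

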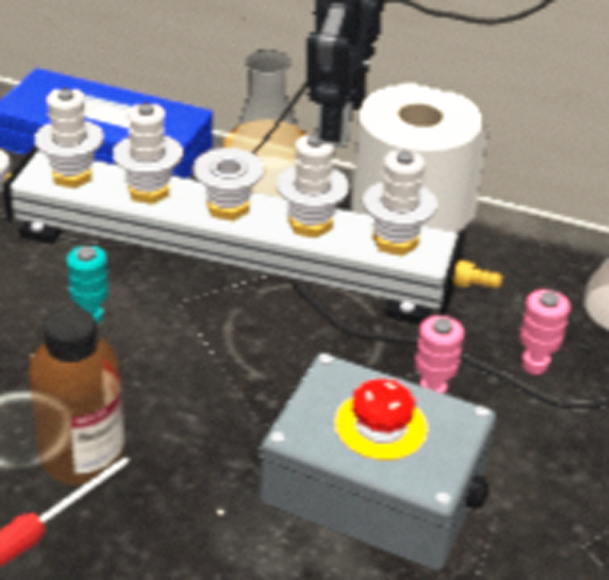

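View pics/p2t.png

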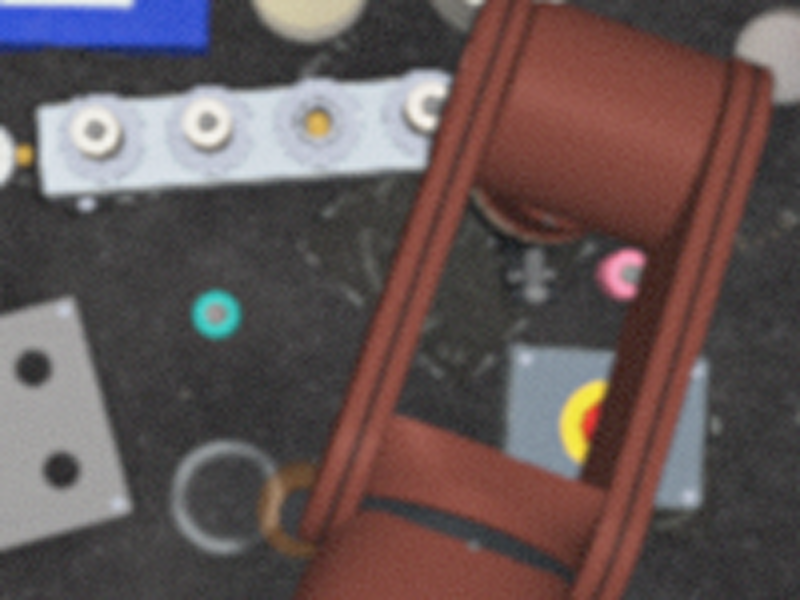

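```bash
python3 - <<'E'
from meas import *
s=read_camera("scene");f=4
for im in(cv2.imread("pics/scene0.png")[:,:,::-1],s):
    S=cv2.cvtColor(cv2.resize(np.ascontiguousarray(im),None,fx=f,fy=f,interpolation=cv2.INTER_CUBIC),cv2.COLOR_RGB2HSV)
    r=((S[...,0]<6)|(S[...,0]>174))&(S[...,1]>180)&(S[...,2]>120)
    for b in blobs(r,60*f*f,900*f*f): print((b[0]/f-.375).round(1),b[1]/16)
print(proj("scene",[.475,-.2085,.09]),proj("scene",[.475,-.2085,.083]))
E
```

```text
[322.2 257. ] 273.875
[184.9 312.3] 424.625
[321.7 259.7] 248.6875
[184.9 312.3] 417.5
[322.59292062 255.3429371 ] [322.26874165 257.99918894]
```

Latched: the head dropped 2.7 px, about 7 mm. Next is the first capsule, at y = -0.155.

```bash
python3 -m jog '{"hand":[0.48,0.48,0.48,0.48,0.48,0.48],"translation":[[0.035,0,-0.018],[0.067,0.01,-0.0355],[0.067,0.03,-0.0355],[0.067,0.042,-0.0355],[0.067,0.042,-0.0355],[0.067,0.042,-0.0355]],"spin":[0,0,0,0,0,0]}'; python3 - <<'E'
from h import *
s=read_camera("scene"); crop(s,250,100,400,230,5,"p3.png")
E
python3 plan.py .680 -.155 .17 5.5
```

```text
t: 6.1
ee_pos: [0.679, -0.1559, 0.2211]
eef_rot: [-1.571, 0.001, 0.095]
contact_force: [-0.1, 0.3, 0.8]
grip_width: 0.0443
t 6.15 ee [ 0.6796 -0.1558  0.2221] yaw 5.44 F [ 0.9 -0.1 -0.4] w 0.0444 j1,j6 [-0.34 -0.43]
translation [0.0005 0.0521 0.0008] spin -0.06
```

View pics/p3.png

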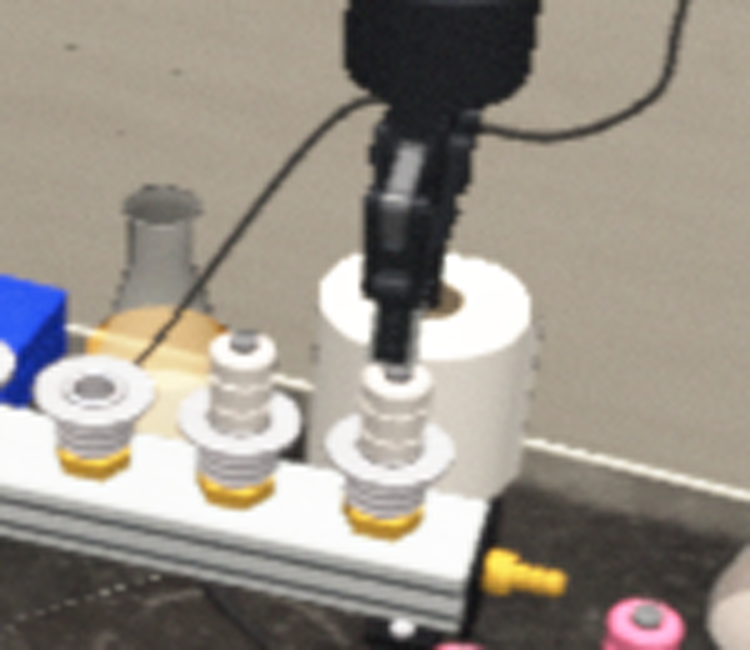

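```bash
python3 -c "
from h import *
print([onz('top',(308,124),z).round(3) for z in (.05,.1,.12)])"; python3 -m jog '{"hand":[0.52,0.52,0.52,0.52,0.52],"translation":[[0.0005,0.015,0.001],[0.0005,0.03,0.001],[0.0005,0.045,0.001],[0.0005,0.051,0.001],[0.0005,0.051,0.001]],"spin":[0,0,0,0,0]}'; python3 -m jog '{"hand":[0.56,0.56,0.56,0.56,0.56,0.56],"translation":[[0,0.002,0],[0,0.004,0],[0,0.006,0],[0,0.008,0],[0,0.01,0],[0,0.01,0]],"spin":[0,0,0,0,0,0]}'
```

```text
[array([ 0.746, -0.145,  0.05 ]), array([ 0.736, -0.14 ,  0.1  ]), array([ 0.732, -0.137,  0.12 ])]
t: 6.65
ee_pos: [0.6791, -0.154, 0.1673]
eef_rot: [-1.569, 0.004, 0.096]
contact_force: [-0.1, -0.1, 0.7]
grip_width: 0.041
t: 7.25
ee_pos: [0.6804, -0.1546, 0.1605]
eef_rot: [-1.571, -0.001, 0.095]
contact_force: [0.5, -0.6, 0.2]
grip_width: 0.0376
```

```bash
python3 -m jog '{"hand":[0.57,0.57,0.57,0.57,0.57],"translation":[[0,0.002,0],[0,0.004,0],[0,0.006,0],[0,0.008,0],[0,0.008,0]],"spin":[0,0,0,0,0]}';python3 -m jog '{"hand":[0.57,0.57,0.57,0.57,0.57],"translation":[[0,0.002,0],[0,0.004,0],[0,0.006,0],[0,0.006,0],[0,0.006,0]],"spin":[0,0,0,0,0]}'
```

```text
t: 7.75
ee_pos: [0.6807, -0.1546, 0.1537]
eef_rot: [-1.571, -0.001, 0.096]
contact_force: [-3.6, 1.2, 9.7]
grip_width: 0.0366
t: 8.25
ee_pos: [0.6808, -0.1546, 0.1505]
eef_rot: [-1.572, -0.001, 0.096]
contact_force: [-10.8, 3.3, 20.9]
grip_width: 0.0367
```

```bash
python3 -m jog '{"hand":[0.57,0.57,0.57],"translation":[[0,0.001,0],[0,0.0015,0],[0,0.0015,0]],"spin":[0,0,0]}';python3 - <<'E'
from h import *
s=read_camera("scene"); crop(s,250,100,400,230,5,"p4.png")
E
```

```text
t: 8.55
ee_pos: [0.6809, -0.1546, 0.1504]
eef_rot: [-1.572, -0.001, 0.096]
contact_force: [-13.9, 4.4, 28.6]
grip_width: 0.0367
```

View pics/p4.png

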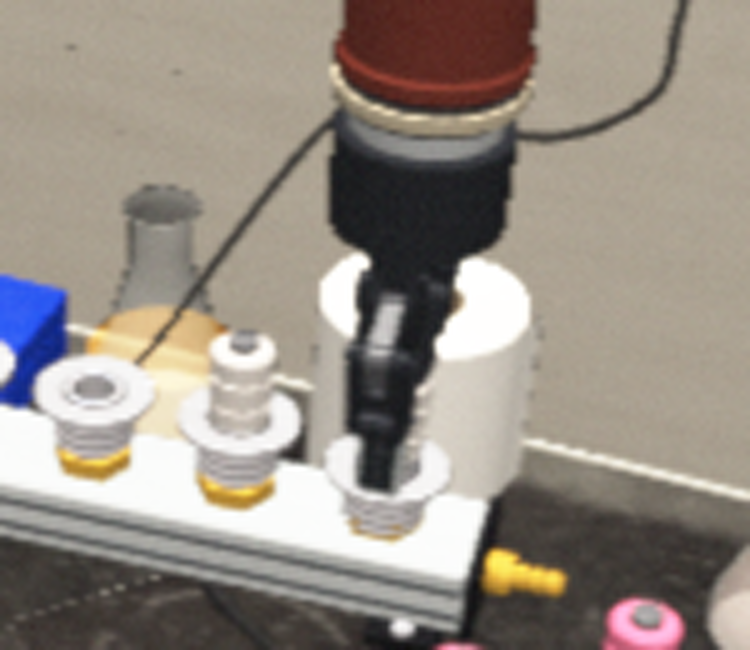

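The sleeve is at its stop. I'll ease off slightly, grip, and lift.

```bash
python3 -m jog '{"hand":[0.57,0.75,0.8,0.8,0.8,0.8],"translation":[[0,-0.003,0],[0,-0.003,0],[0,-0.003,0],[0,-0.003,0],[0,-0.003,0],[0,-0.003,0]],"spin":[0,0,0,0,0,0]}'
```

```text
t: 9.2
ee_pos: [0.6806, -0.1548, 0.1518]
eef_rot: [-1.572, -0.001, 0.096]
contact_force: [-10.7, 2.0, 21.1]
grip_width: 0.029
```

```bash
python3 -m jog '{"hand":[0.8,0.8,0.8,0.8,0.8,0.8],"translation":[[0,-0.004,0],[0,-0.008,0],[0,-0.014,0],[0,-0.022,0],[0,-0.03,0],[0,-0.03,0]],"spin":[0,0,0,0,0,0]}';python3 - <<'E'
from h import *
s=read_camera("scene"); crop(s,250,100,400,230,5,"p5.png")
E
```

```text
t: 9.8
ee_pos: [0.6807, -0.1546, 0.1782]
eef_rot: [-1.571, -0.001, 0.095]
contact_force: [0.2, -0.0, 0.2]
grip_width: 0.0288
```

View pics/p5.png

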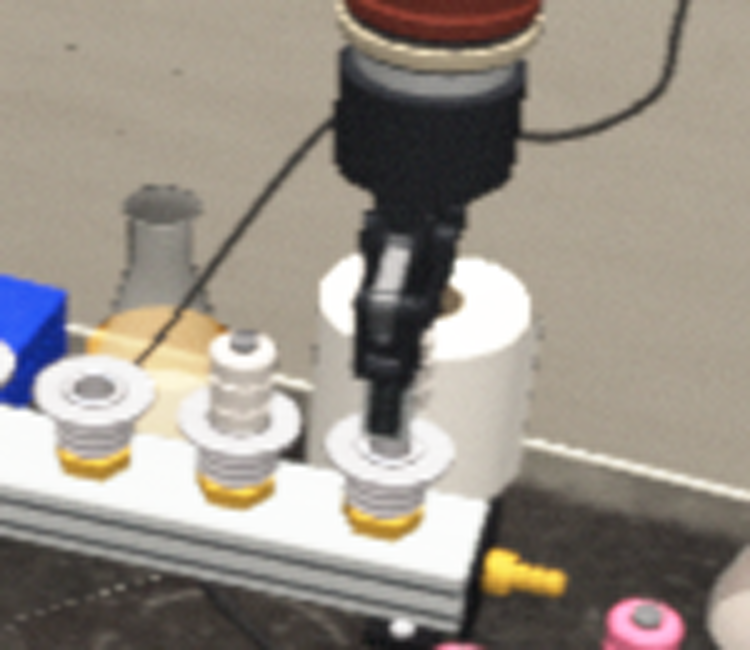

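The sleeve has sprung back and the capsule is lifting in the grip (opening 29 mm). Continue up and go to the rack.

```bash
python3 -m jog '{"hand":[0.8,0.8,0.8,0.8],"translation":[[0,-0.025,0],[0,-0.06,0],[0,-0.1,0],[0,-0.11,0]],"spin":[0,0,0,0]}';python3 - <<'E'
from meas import *
s=read_camera("scene"); t=read_camera("top");crop(s,200,60,400,230,4,"p6.png")
holes(t)
E
python3 plan.py .465 .303 .285 17
```

```text
t: 10.25
ee_pos: [0.682, -0.1549, 0.2937]
eef_rot: [-1.574, -0.008, 0.096]
contact_force: [0.9, -0.9, -0.1]
grip_width: 0.0287
rack c [0.4519 0.2256] sides [0.2195 0.15  ] yaw 17.06
1 1 [0.4648 0.3028] [0.4646 0.3024]
1 0 [0.4853 0.2359] [0.485  0.2354]
1 -1 [0.5059 0.169 ] [0.5056 0.1685]
-1 1 [0.3979 0.2823] [0.3979 0.2818]
-1 0 [0.4184 0.2154] [0.4184 0.215 ]
-1 -1 [0.4389 0.1484] [0.4388 0.1482]
t 10.35 ee [ 0.6812 -0.1547  0.2905] yaw 5.48 F [-0.5  0.  -0.7] w 0.0288 j1,j6 [-0.34 -0.43]
translation [-0.1716  0.0037  0.4762] spin -11.52
```

View pics/p6.png

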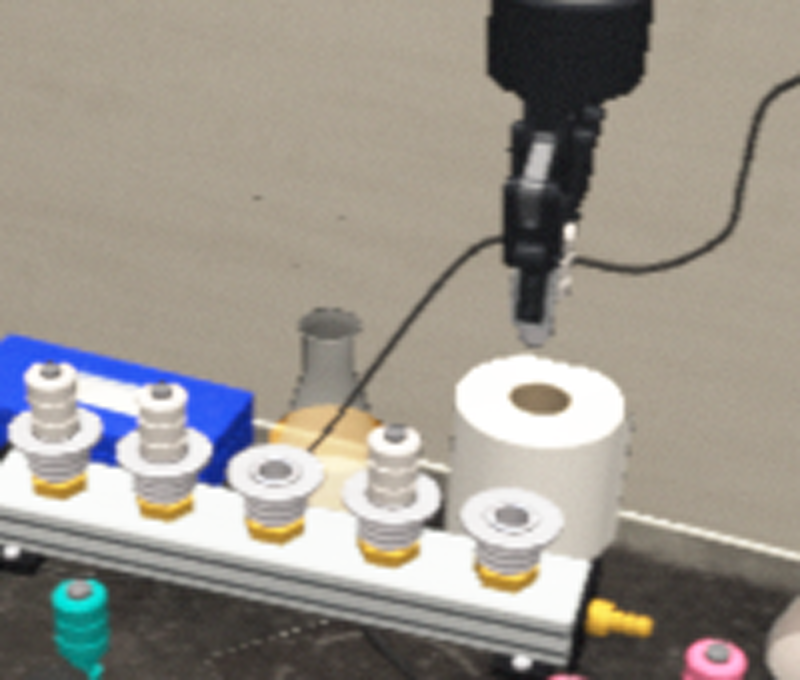

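The capsule hangs from the gripper and its coupling is empty with the sleeve up. The rack hasn't moved.

```bash
python3 -m jog '{"hand":[0.8,0.8,0.8,0.8,0.8,0.8,0.8,0.8,0.8,0.8],"translation":[[-0.01,0,0.03],[-0.025,0,0.07],[-0.04,0,0.115],[-0.058,0,0.16],[-0.075,0,0.21],[-0.093,0,0.26],[-0.11,0,0.305],[-0.125,0,0.35],[-0.145,0,0.4],[-0.16,0,0.445]],"spin":[0,0,0,-2,-4,-6,-8,-10,-11.5,-11.5]}'; python3 plan.py .4647 .3026 .25 17
```

```text
t: 11.35
ee_pos: [0.4772, 0.2719, 0.2847]
eef_rot: [-1.571, 0.004, 0.297]
contact_force: [0.7, 0.5, 0.5]
grip_width: 0.0286
t 11.35 ee [0.4772 0.2719 0.2847] yaw 17.0 F [0.7 0.5 0.5] w 0.0286 j1,j6 [0.37 0.08]
translation [-0.0029  0.0347  0.0331] spin 0.0
```

```bash
python3 -m jog '{"hand":[0.8,0.8,0.8,0.8,0.8],"translation":[[-0.003,0,0.025],[-0.003,0.03,0.033],[-0.003,0.07,0.033],[-0.003,0.11,0.033],[-0.003,0.11,0.033]],"spin":[0,0,0,0,0]}'; python3 plan.py .4647 .3026 .148 17; python3 - <<'E'
from meas import *
s=read_camera("scene");crop(s,60,120,200,260,4.2,"p7.png")
for h in([.4647,.3026,.045],): print(proj("scene",h), (proj("scene",h)-[60,120])*4.2)
E
```

```text
t: 11.85
ee_pos: [0.4617, 0.2992, 0.1688]
eef_rot: [-1.573, 0.016, 0.297]
contact_force: [-0.2, -0.8, -1.5]
grip_width: 0.0286
t 11.85 ee [0.4617 0.2992 0.1688] yaw 16.99 F [-0.2 -0.8 -1.5] w 0.0286 j1,j6 [0.43 0.13]
translation [0.0042 0.0208 0.0025] spin -0.01
[106.33981972 206.46460291] [194.62724283 363.1513322 ]
```

View pics/p7.png

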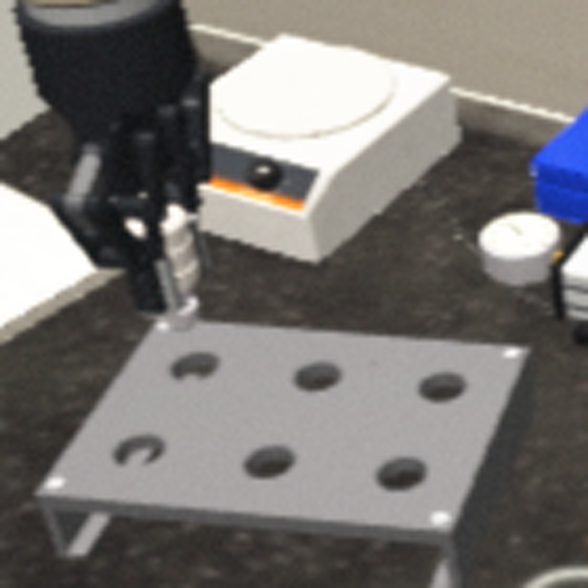

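```bash
python3 -m jog '{"hand":[0.8,0.8],"translation":[[0,0,0],[0,0,0]],"spin":[0,0]}'; python3 plan.py .4647 .3026 .148 17; python3 - <<'E'
from meas import *
s=read_camera("scene");t=read_camera("top");crop(s,60,120,200,260,4.2,"p8.png");crop(t,110,170,240,290,4.5,"p8t.png")
E
```

```text
t: 12.1
ee_pos: [0.4685, 0.3019, 0.1797]
eef_rot: [-1.57, -0.004, 0.296]
contact_force: [0.5, -0.1, -0.4]
grip_width: 0.0289
t 12.1 ee [0.4685 0.3019 0.1797] yaw 16.95 F [ 0.5 -0.1 -0.4] w 0.0289 j1,j6 [0.43 0.13]
translation [-0.0036  0.0317  0.0018] spin -0.05
```

View pics/p8.png

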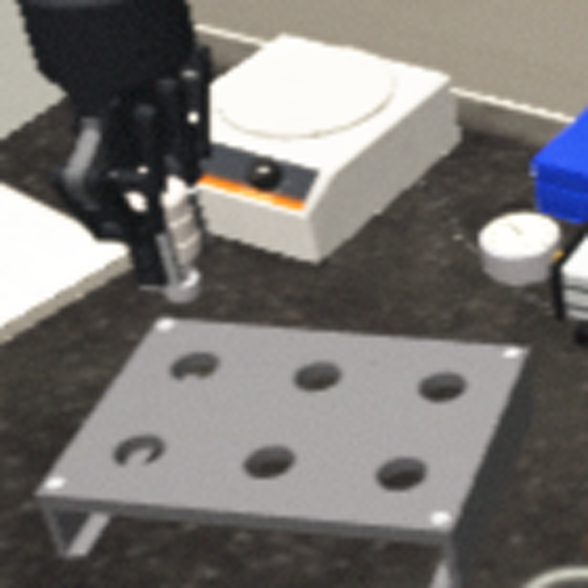

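View pics/p8t.png

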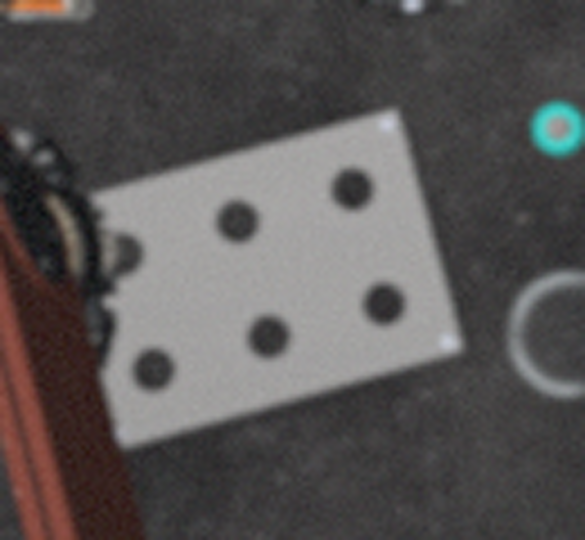

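```bash
python3 - <<'E'
from h import *
s=observe();p=s["ee_pos"]; print(p)
for z in(.0893,.119,.157): print(z,((proj("scene",[.4685,.3019,z])-[60,120])*4.2).round(1))
E
```

```text
[0.46847729 0.30186883 0.17973325]
0.0893 [182.8 294.7]
0.119 [170.5 249.3]
0.157 [154.  188.6]
```

```bash
python3 -m jog '{"hand":[0.8,0.8,0.8,0.8,0.8],"translation":[[-0.003,0.01,0.002],[-0.003,0.02,0.002],[-0.003,0.031,0.002],[-0.003,0.031,0.002],[-0.003,0.031,0.002]],"spin":[0,0,0,0,0]}'; python3 plan.py .4647 .3026 .119 17
```

```text
t: 12.7
ee_pos: [0.4633, 0.3022, 0.1455]
eef_rot: [-1.571, 0.002, 0.296]
contact_force: [0.5, 0.3, -0.7]
grip_width: 0.0287
t 12.7 ee [0.4633 0.3022 0.1455] yaw 16.97 F [ 0.5  0.3 -0.7] w 0.0287 j1,j6 [0.44 0.14]
translation [ 0.0015  0.0265 -0.0001] spin -0.03
```

```bash
python3 -m jog '{"hand":[0.8,0.8,0.8,0.8,0.8,0.8],"translation":[[0,0.006,0],[0,0.012,0],[0,0.018,0],[0,0.023,0],[0,0.026,0],[0,0.026,0]],"spin":[0,0,0,0,0,0]}'; python3 plan.py .4647 .3026 .119 17;python3 - <<'E'
from meas import *
s=read_camera("scene");crop(s,60,120,200,260,4.2,"p9.png")
E
```

```text
t: 13.3
ee_pos: [0.4634, 0.3023, 0.1197]
eef_rot: [-1.571, 0.001, 0.296]
contact_force: [0.2, -0.3, -0.0]
grip_width: 0.0286
t 13.3 ee [0.4634 0.3023 0.1197] yaw 16.97 F [ 0.2 -0.3 -0. ] w 0.0286 j1,j6 [0.44 0.14]
translation [ 0.0014  0.0007 -0.0001] spin -0.03
```

View pics/p9.png

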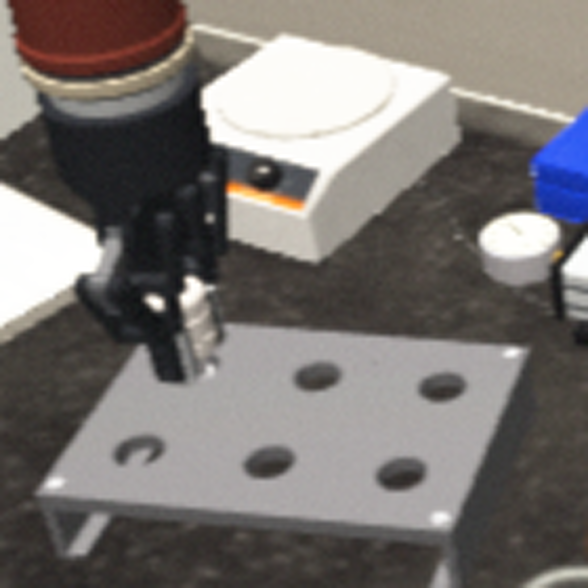

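The nipple is in the hole with no side force. Release it.

```bash
python3 -m jog '{"hand":[0.5,0.48,0.48,0.48,0.48,0.48,0.48,0.48,0.48,0.48],"translation":[[0.001,-0.001,0],[0.001,-0.001,0],[0.001,-0.001,0],[0.001,-0.01,0],[0.001,-0.03,0],[0.001,-0.06,0],[0.001,-0.1,0],[0.001,-0.15,0],[0,-0.165,0],[0,-0.165,0]],"spin":[0,0,0,0,0,0,0,0,0,0]}'; python3 - <<'E'
from meas import *
s=read_camera("scene");crop(s,60,120,200,260,4.2,"p10.png")
E
python3 plan.py .6735 -.0855 .285 5.5
```

```text
t: 14.35
ee_pos: [0.4652, 0.3032, 0.2899]
eef_rot: [-1.57, -0.008, 0.296]
contact_force: [0.6, 0.1, -0.5]
grip_width: 0.0446
t 14.4 ee [0.4641 0.3027 0.2869] yaw 16.97 F [-0.1 -0.6 -1.7] w 0.0442 j1,j6 [0.44 0.14]
translation [ 0.0869  0.002  -0.4324] spin 11.47
```

View pics/p10.png

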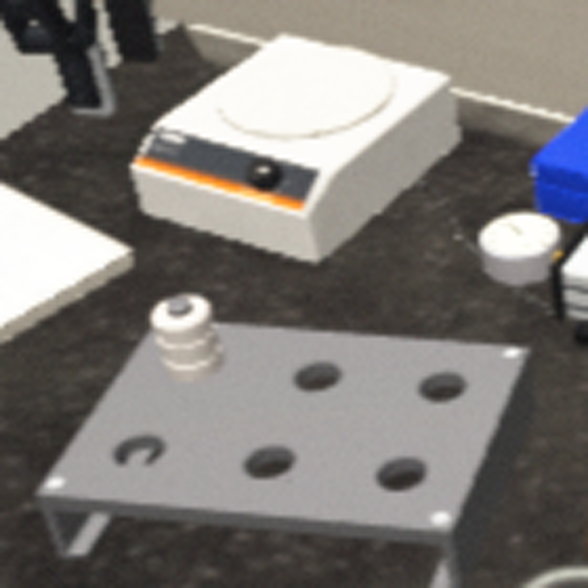

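Capsule 1 of 4 is seated upright (crop ≈ 185,335). On to the next one.

```bash
python3 -m jog '{"hand":[0.48,0.48,0.48,0.48,0.48,0.48,0.48,0.48,0.48,0.48],"translation":[[0.008,0,-0.04],[0.017,0,-0.085],[0.026,0,-0.13],[0.035,0,-0.175],[0.045,0,-0.22],[0.055,0,-0.27],[0.065,0,-0.32],[0.075,0,-0.37],[0.084,0,-0.415],[0.087,0.002,-0.4325]],"spin":[0,0,0,2,4,6,8,10,11.5,11.5]}';python3 -m jog '{"hand":[0.5,0.5,0.5,0.5,0.5],"translation":[[0,0,0],[0,0.03,0],[0,0.06,0],[0,0.06,0],[0,0.06,0]],"spin":[0,0,0,0,0]}'; python3 plan.py .6735 -.0855 .163 5.5
```

```text
t: 15.4
ee_pos: [0.6733, -0.0902, 0.28]
eef_rot: [-1.571, 0.004, 0.091]
contact_force: [0.1, 0.7, 0.3]
grip_width: 0.0443
t: 15.9
ee_pos: [0.6721, -0.0842, 0.2221]
eef_rot: [-1.569, 0.003, 0.097]
contact_force: [1.8, 0.6, 0.4]
grip_width: 0.0428
t 15.9 ee [ 0.6721 -0.0842  0.2221] yaw 5.56 F [1.8 0.6 0.4] w 0.0428 j1,j6 [-0.24 -0.34]
translation [ 0.0015  0.0591 -0.0016] spin 0.06
```

```bash
python3 -m jog '{"hand":[0.5,0.5,0.52,0.54,0.56,0.57],"translation":[[0.001,0.01,-0.001],[0.001,0.025,-0.001],[0.001,0.04,-0.001],[0.001,0.055,-0.001],[0.001,0.059,-0.001],[0.001,0.059,-0.001]],"spin":[0,0,0,0,0,0]}'; python3 plan.py .6735 -.0855 .15 5.5;  python3 -m jog '{"hand":[0.57,0.57,0.57,0.57,0.57,0.57],"translation":[[0,0.003,0],[0,0.006,0],[0,0.009,0],[0,0.012,0],[0,0.013,0],[0,0.013,0]],"spin":[0,0,0,0,0,0]}'
```

```text
t: 16.5
ee_pos: [0.6734, -0.0866, 0.1625]
eef_rot: [-1.57, 0.003, 0.095]
contact_force: [-0.2, -0.4, -0.6]
grip_width: 0.0367
t 16.5 ee [ 0.6734 -0.0866  0.1625] yaw 5.46 F [-0.2 -0.4 -0.6] w 0.0367 j1,j6 [-0.24 -0.34]
translation [0.0002 0.0125 0.0011] spin -0.04
t: 17.1
ee_pos: [0.675, -0.0869, 0.1538]
eef_rot: [-1.572, -0.002, 0.096]
contact_force: [-3.6, 1.4, 8.8]
grip_width: 0.0368
```

```bash
python3 -m jog '{"hand":[0.57,0.57,0.57,0.57,0.57],"translation":[[0,0.002,0.0005],[0,0.004,0.001],[0,0.006,0.001],[0,0.007,0.001],[0,0.007,0.001]],"spin":[0,0,0,0,0]}'
```

```text
t: 17.6
ee_pos: [0.6751, -0.0868, 0.1504]
eef_rot: [-1.573, -0.002, 0.096]
contact_force: [-13.8, -0.5, 26.3]
grip_width: 0.0365
```

At the stop. Same sequence: ease off, grip, lift.

```bash
python3 -m jog '{"hand":[0.57,0.75,0.8,0.8,0.8,0.8],"translation":[[0,-0.003,0],[0,-0.003,0],[0,-0.003,0],[0,-0.003,0],[0,-0.003,0],[0,-0.003,0]],"spin":[0,0,0,0,0,0]}'; python3 -m jog '{"hand":[0.8,0.8,0.8,0.8,0.8,0.8,0.8,0.8,0.8],"translation":[[0,-0.004,0],[0,-0.008,0],[0,-0.014,0],[0,-0.022,0],[0,-0.035,0],[0,-0.06,0],[0,-0.1,0],[0,-0.13,0],[0,-0.135,0]],"spin":[0,0,0,0,0,0,0,0,0]}'
python3 - <<'E'
from meas import *
s=read_camera("scene"); t=read_camera("top");crop(s,200,60,400,230,4,"p11.png")
holes(t)
E
python3 plan.py .485 .2356 .285 17
```

```text
t: 18.2
ee_pos: [0.6742, -0.0868, 0.152]
eef_rot: [-1.573, 0.0, 0.096]
contact_force: [-13.2, -2.1, 22.6]
grip_width: 0.0289
t: 19.1
ee_pos: [0.6764, -0.086, 0.2892]
eef_rot: [-1.574, -0.009, 0.096]
contact_force: [0.7, 0.0, -0.3]
grip_width: 0.029
rack c [0.4517 0.2255] sides [0.2197 0.1502] yaw 17.13
1 1 [0.4645 0.3027] None
1 0 [0.4851 0.2358] [0.4849 0.2353]
1 -1 [0.5057 0.1689] [0.5056 0.1686]
-1 1 [0.3976 0.2821] [0.3977 0.2817]
-1 0 [0.4182 0.2152] [0.4184 0.2148]
-1 -1 [0.4388 0.1483] [0.4388 0.1479]
t 19.2 ee [ 0.6749 -0.0857  0.2846] yaw 5.48 F [ 0.3 -0.3 -0.3] w 0.0286 j1,j6 [-0.24 -0.34]
translation [-0.1584 -0.0013  0.3379] spin -11.52
```

View pics/p11.png

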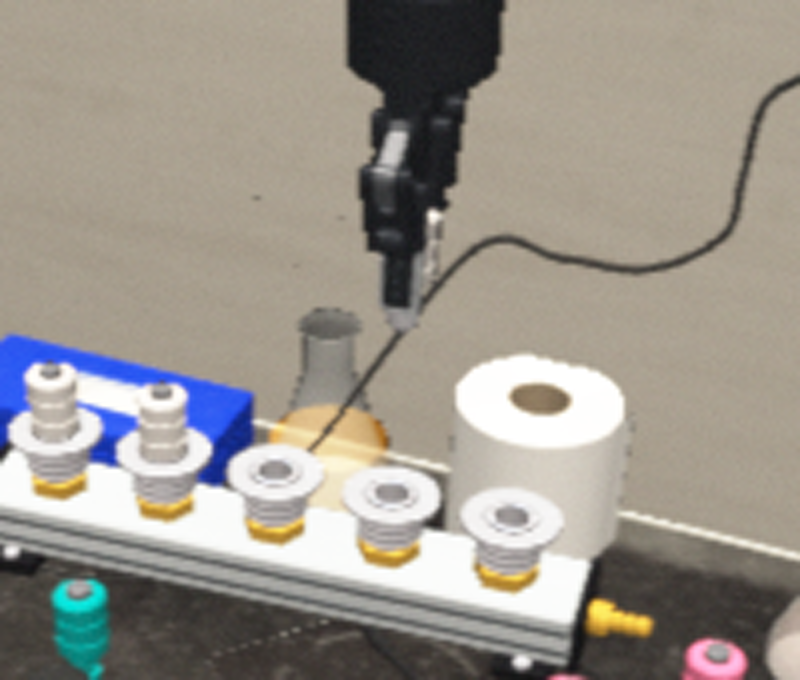

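Capsule held and the sleeve is back up. Go to the middle hole of the far row.

```bash
python3 -m jog '{"hand":[0.8,0.8,0.8,0.8,0.8,0.8,0.8,0.8,0.8,0.8],"translation":[[-0.015,0,0.03],[-0.033,0,0.07],[-0.054,0,0.115],[-0.075,0,0.16],[-0.098,0,0.21],[-0.12,0,0.255],[-0.14,0,0.3],[-0.1585,0,0.338],[-0.1585,0.02,0.338],[-0.1585,0.06,0.338]],"spin":[0,0,-2,-4,-6,-8,-10,-11.5,-11.5,-11.5]}'; python3 -m jog '{"hand":[0.8,0.8,0.8,0.8],"translation":[[0,0.03,0],[0,0.045,0],[0,0.045,0],[0,0.045,0]],"spin":[0,0,0,0]}'; python3 - <<'E'
from meas import *
t=read_camera("top"); holes(t); s=read_camera("scene");crop(s,60,120,200,260,4.2,"p12.png")
E
python3 plan.py .485 .2355 .148 17
```

```text
t: 20.2
ee_pos: [0.4843, 0.2378, 0.2235]
eef_rot: [-1.571, -0.005, 0.3]
contact_force: [0.7, -0.3, -1.2]
grip_width: 0.0285
t: 20.6
ee_pos: [0.4844, 0.2356, 0.1776]
eef_rot: [-1.571, 0.0, 0.296]
contact_force: [-0.6, 0.4, -0.5]
grip_width: 0.0287
t 20.65 ee [0.4851 0.2358 0.1786] yaw 16.95 F [ 0.3  0.  -1. ] w 0.0286 j1,j6 [0.31 0.01]
translation [-0.0002  0.0306 -0.0002] spin -0.05Traceback (most recent call last):
  File "<stdin>", line 2, in <module>
  File "meas.py", line 26, in holes
    c,x,y=rack(im,verbose); out={}
          ~~~~^^^^^^^^^^^^
  File "meas.py", line 18, in rack
    w,a=best
    ^^^
TypeError: cannot unpack non-iterable NoneType object
```

```bash
python3 -m jog '{"hand":[0.8,0.8,0.8,0.8],"translation":[[0,0.01,0],[0,0.02,0],[0,0.03,0],[0,0.03,0]],"spin":[0,0,0,0]}'; python3 - <<'E'
from meas import *
s=read_camera("scene");crop(s,60,120,200,260,4.2,"p12.png")
E
python3 plan.py .485 .2355 .12 17
```

```text
t: 21.05
ee_pos: [0.4829, 0.2352, 0.1454]
eef_rot: [-1.571, 0.003, 0.296]
contact_force: [-0.1, -0.9, -0.7]
grip_width: 0.0286
t 21.1 ee [0.4834 0.2353 0.1462] yaw 16.96 F [ 0.   0.7 -0.5] w 0.0285 j1,j6 [0.31 0.01]
translation [ 0.0017  0.0262 -0.0003] spin -0.04
```

View pics/p12.png

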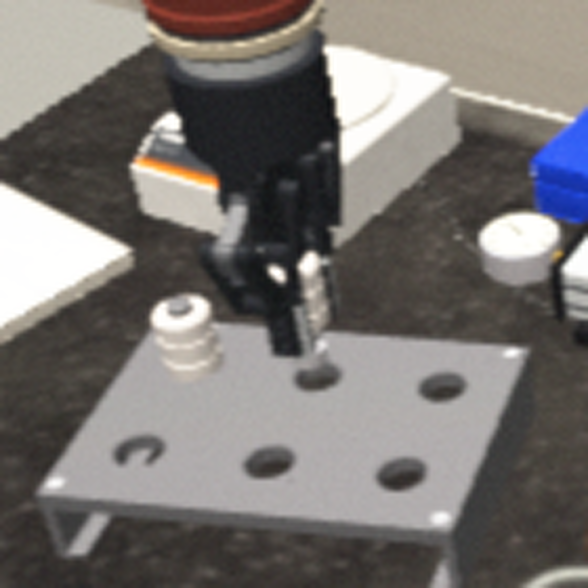

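The nipple is directly above the middle hole (crop 318,372) and the rack is in place. Lower and release.

```bash
python3 -m jog '{"hand":[0.8,0.8,0.8,0.8,0.8,0.8],"translation":[[0.001,0.006,0],[0.001,0.012,0],[0.001,0.018,0],[0.001,0.023,0],[0.001,0.026,0],[0.001,0.026,0]],"spin":[0,0,0,0,0,0]}'; python3 -m jog '{"hand":[0.5,0.48,0.48,0.48,0.48,0.48,0.48,0.48,0.48,0.48],"translation":[[0,-0.001,0],[0,-0.001,0],[0,-0.001,0],[0,-0.01,0],[0,-0.03,0],[0,-0.06,0],[0,-0.1,0],[0,-0.15,0],[0,-0.165,0],[0,-0.165,0]],"spin":[0,0,0,0,0,0,0,0,0,0]}'; python3 - <<'E'
from meas import *
s=read_camera("scene");crop(s,60,120,200,260,4.2,"p13.png")
E
python3 plan.py .6602 .0533 .285 5.5
```

```text
t: 21.7
ee_pos: [0.4848, 0.2358, 0.1208]
eef_rot: [-1.571, 0.001, 0.296]
contact_force: [-0.6, 0.0, -0.3]
grip_width: 0.0286
t: 22.7
ee_pos: [0.4868, 0.2365, 0.2909]
eef_rot: [-1.571, -0.008, 0.296]
contact_force: [0.1, -0.5, -0.1]
grip_width: 0.0444
t 22.75 ee [0.4856 0.2361 0.2879] yaw 16.97 F [ 0.   0.7 -0.6] w 0.0443 j1,j6 [0.31 0.01]
translation [ 0.1136  0.0033 -0.2258] spin 11.47
```

View pics/p13.png

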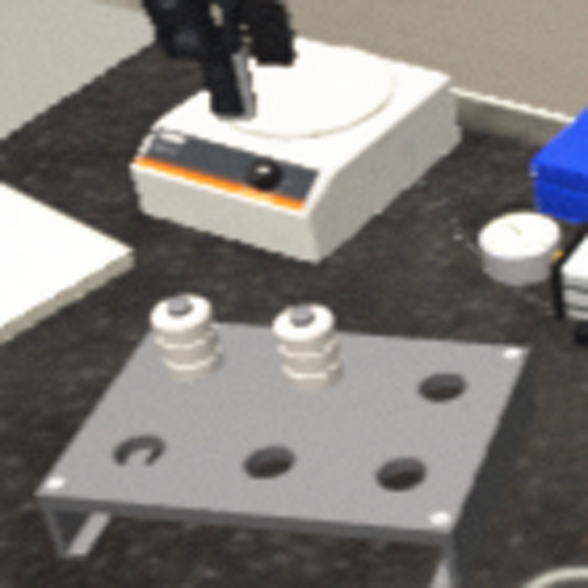

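Two are seated. Third capsule, at y = 0.053.

```bash
python3 -m jog '{"hand":[0.48,0.48,0.48,0.48,0.48,0.48,0.48,0.5,0.5,0.5],"translation":[[0.018,0,-0.035],[0.04,0,-0.08],[0.062,0,-0.125],[0.085,0,-0.17],[0.107,0,-0.213],[0.1135,0,-0.226],[0.1135,0.01,-0.226],[0.1135,0.04,-0.226],[0.1135,0.065,-0.226],[0.1135,0.065,-0.226]],"spin":[2,4,6,8,10,11.5,11.5,11.5,11.5,11.5]}';python3 -m jog '{"hand":[0.5,0.5],"translation":[[0,0,0],[0,0,0]],"spin":[0,0]}'; python3 plan.py .6602 .0533 .163 5.5
```

```text
t: 23.75
ee_pos: [0.6551, 0.0548, 0.2145]
eef_rot: [-1.569, 0.012, 0.098]
contact_force: [-0.6, 0.7, -0.8]
grip_width: 0.0426
t: 23.95
ee_pos: [0.6598, 0.0538, 0.2228]
eef_rot: [-1.571, -0.002, 0.097]
contact_force: [0.1, 0.4, -0.1]
grip_width: 0.0423
t 23.95 ee [0.6598 0.0538 0.2228] yaw 5.54 F [ 0.1  0.4 -0.1] w 0.0423 j1,j6 [-0.04 -0.13]
translation [ 0.0002  0.0598 -0.0005] spin 0.04
```

```bash
python3 -m jog '{"hand":[0.5,0.5,0.52,0.54,0.56,0.57],"translation":[[0,0.01,-0.0005],[0,0.025,-0.0005],[0,0.04,-0.0005],[0,0.055,-0.0005],[0,0.0595,-0.0005],[0,0.0595,-0.0005]],"spin":[0,0,0,0,0,0]}'; python3 plan.py .6602 .0533 .15 5.5;  python3 -m jog '{"hand":[0.57,0.57,0.57,0.57,0.57,0.57],"translation":[[0,0.003,0],[0,0.006,0],[0,0.009,0],[0,0.012,0],[0,0.013,0],[0,0.013,0]],"spin":[0,0,0,0,0,0]}';python3 -m jog '{"hand":[0.57,0.57,0.57,0.57,0.57],"translation":[[0,0.002,0],[0,0.004,0],[0,0.006,0],[0,0.007,0],[0,0.007,0]],"spin":[0,0,0,0,0]}'
```

```text
t: 24.55
ee_pos: [0.6591, 0.0524, 0.1609]
eef_rot: [-1.57, 0.002, 0.095]
contact_force: [-0.3, -0.3, 0.7]
grip_width: 0.0368
t 24.55 ee [0.6591 0.0524 0.1609] yaw 5.46 F [-0.3 -0.3  0.7] w 0.0368 j1,j6 [-0.04 -0.14]
translation [0.0012 0.0109 0.0008] spin -0.04
t: 25.15
ee_pos: [0.66, 0.0523, 0.1509]
eef_rot: [-1.571, -0.001, 0.096]
contact_force: [-4.7, -0.0, 12.2]
grip_width: 0.0368
t: 25.65
ee_pos: [0.6603, 0.0524, 0.1502]
eef_rot: [-1.572, -0.001, 0.096]
contact_force: [-24.7, 0.0, 44.5]
grip_width: 0.0369
```

```bash
python3 -m jog '{"hand":[0.57,0.6,0.75,0.8,0.8,0.8,0.8],"translation":[[0,-0.005,0],[0,-0.006,0],[0,-0.006,0],[0,-0.006,0],[0,-0.006,0],[0,-0.006,0],[0,-0.006,0]],"spin":[0,0,0,0,0,0,0]}'; python3 -m jog '{"hand":[0.8,0.8,0.8,0.8,0.8,0.8,0.8,0.8,0.8],"translation":[[0,-0.004,0],[0,-0.008,0],[0,-0.014,0],[0,-0.022,0],[0,-0.035,0],[0,-0.06,0],[0,-0.1,0],[0,-0.13,0],[0,-0.135,0]],"spin":[0,0,0,0,0,0,0,0,0]}'
python3 - <<'E'
from meas import *
s=read_camera("scene"); t=read_camera("top");crop(s,160,60,360,230,4,"p14.png");cv2.imwrite("pics/p14t.png",t[:,:,::-1])
holes(t)
E
python3 plan.py .5057 .1688 .285 17
```

```text
t: 26.35
ee_pos: [0.6604, 0.0523, 0.152]
eef_rot: [-1.571, -0.002, 0.096]
contact_force: [-10.3, 0.4, 20.3]
grip_width: 0.0292
t: 27.25
ee_pos: [0.6618, 0.0523, 0.2888]
eef_rot: [-1.572, -0.009, 0.095]
contact_force: [0.0, 0.3, -0.4]
grip_width: 0.0285
t 27.35 ee [0.6602 0.0524 0.2844] yaw 5.47 F [-0.   0.6 -1.6] w 0.0287 j1,j6 [-0.04 -0.14]
translation [-0.1427 -0.0011  0.1306] spin -11.53Traceback (most recent call last):
  File "<stdin>", line 3, in <module>
  File "meas.py", line 26, in holes
    c,x,y=rack(im,verbose); out={}
          ~~~~^^^^^^^^^^^^
  File "meas.py", line 18, in rack
    w,a=best
    ^^^
TypeError: cannot unpack non-iterable NoneType object
```

View pics/p14.png

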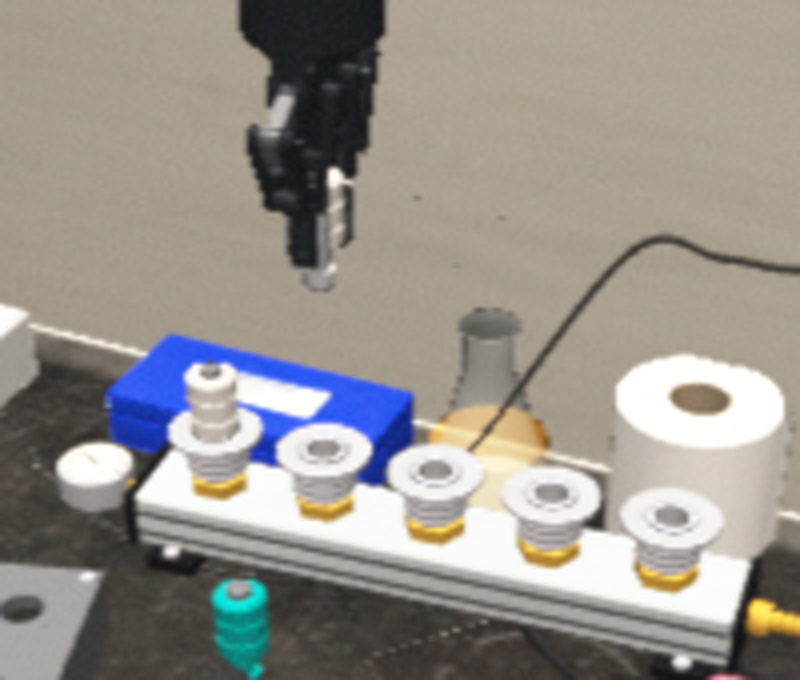

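View pics/p14t.png

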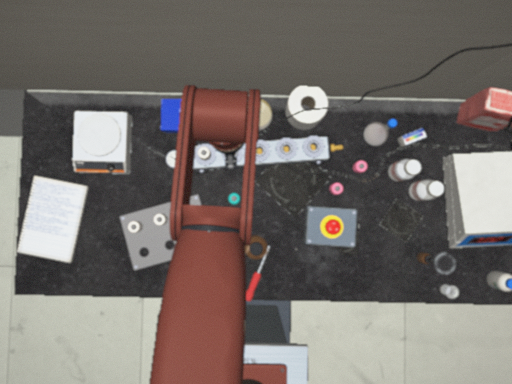

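The rack looks unmoved (left corners ≈ 121,216 and 137,270), but the arm hides part of it. I'll verify at hover from the scene camera.

```bash
python3 -m jog '{"hand":[0.8,0.8,0.8,0.8,0.8,0.8,0.8,0.8,0.8,0.8],"translation":[[-0.03,0,0.03],[-0.065,0,0.06],[-0.1,0,0.092],[-0.13,0,0.12],[-0.143,0,0.1306],[-0.143,0.02,0.1306],[-0.143,0.05,0.1306],[-0.143,0.085,0.1306],[-0.143,0.105,0.1306],[-0.143,0.105,0.1306]],"spin":[-2,-4,-6,-8,-10,-11.5,-11.5,-11.5,-11.5,-11.5]}'; python3 -m jog '{"hand":[0.8,0.8],"translation":[[0,0,0],[0,0,0]],"spin":[0,0]}';  python3 - <<'E'
from meas import *
s=read_camera("scene");crop(s,60,120,200,260,4.2,"p15.png")
for p in([.5057,.1688],[.4388,.148],[.4184,.215]): print(((proj("scene",[*p,.045])-[60,120])*4.2).round(0))
E
python3 plan.py .5057 .1688 .148 17
```

```text
t: 28.35
ee_pos: [0.5018, 0.1678, 0.1727]
eef_rot: [-1.57, 0.01, 0.296]
contact_force: [-0.3, 0.1, -1.1]
grip_width: 0.0286
t: 28.55
ee_pos: [0.5059, 0.1687, 0.179]
eef_rot: [-1.571, -0.002, 0.296]
contact_force: [0.4, 0.3, -1.3]
grip_width: 0.0287
[443. 384.]
[402. 471.]
[270. 459.]
t 28.6 ee [0.506  0.1688 0.1794] yaw 16.97 F [-0.1  0.1 -0.4] w 0.0285 j1,j6 [ 0.17 -0.12]
translation [-0.0004  0.0314  0.0001] spin -0.03
```

View pics/p15.png

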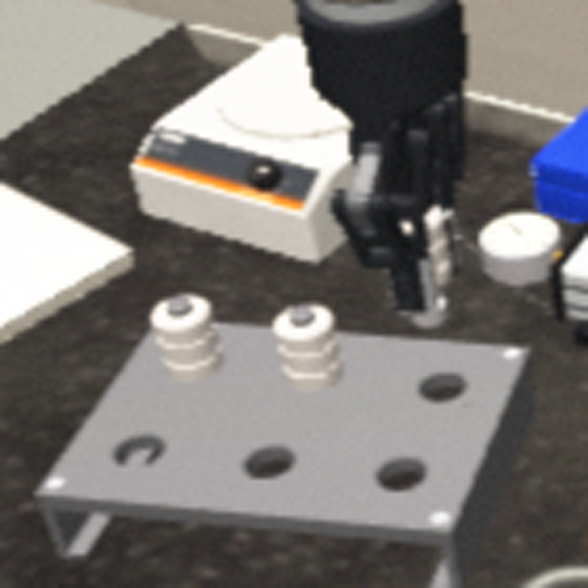

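The holes at (443,386), (402,473) and (270,461) match the projections, so the rack hasn't moved. Lower and release.

```bash
python3 -m jog '{"hand":[0.8,0.8,0.8,0.8,0.8,0.8,0.8,0.8,0.8,0.8],"translation":[[0,0.01,0],[0,0.02,0],[0,0.03,0],[0,0.034,0],[0,0.038,0],[0,0.044,0],[0,0.05,0],[0.001,0.056,0],[0.001,0.059,0],[0.001,0.059,0]],"spin":[0,0,0,0,0,0,0,0,0,0]}'; python3 plan.py .5057 .1688 .12 17
```

```text
t: 29.6
ee_pos: [0.5055, 0.169, 0.1182]
eef_rot: [-1.571, 0.001, 0.296]
contact_force: [-0.8, 0.6, -0.7]
grip_width: 0.0285
t 29.6 ee [0.5055 0.169  0.1182] yaw 16.97 F [-0.8  0.6 -0.7] w 0.0285 j1,j6 [ 0.17 -0.12]
translation [ 0.0001 -0.0018 -0.0002] spin -0.03
```

```bash
python3 -m jog '{"hand":[0.5,0.48,0.48,0.48,0.48,0.48,0.48,0.48,0.48,0.48],"translation":[[0,-0.001,0],[0,-0.001,0],[0,-0.001,0],[0,-0.01,0],[0,-0.03,0],[0,-0.06,0],[0,-0.1,0],[0,-0.15,0],[0,-0.165,0],[0,-0.165,0]],"spin":[0,0,0,0,0,0,0,0,0,0]}'; python3 - <<'E'
from meas import *
s=read_camera("scene");crop(s,60,120,200,260,4.2,"p16.png")
E
python3 plan.py .6534 .1226 .285 5.5
```

```text
t: 30.6
ee_pos: [0.5076, 0.1694, 0.2883]
eef_rot: [-1.572, -0.008, 0.296]
contact_force: [0.1, -0.9, -0.3]
grip_width: 0.0444
t 30.65 ee [0.5064 0.1692 0.2854] yaw 16.97 F [ 0.  -0.7 -1.3] w 0.0446 j1,j6 [ 0.17 -0.12]
translation [ 0.127   0.0009 -0.0874] spin 11.47
```

View pics/p16.png

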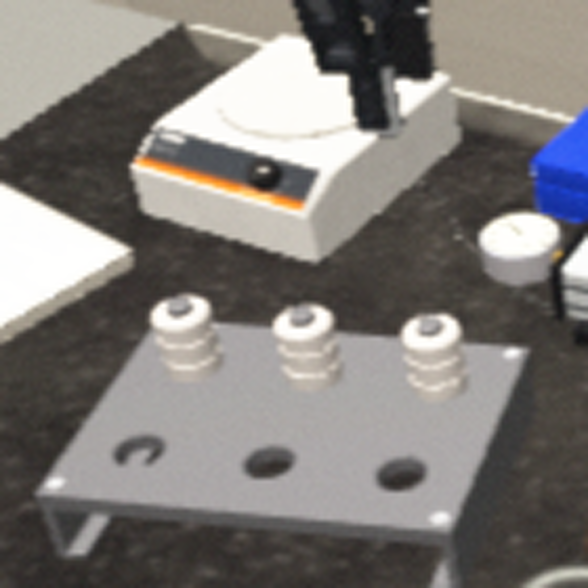

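Three are seated. Last capsule, at (0.6534, 0.1226).

```bash
python3 -m jog '{"hand":[0.48,0.48,0.48,0.48,0.48,0.48,0.48,0.5,0.5,0.5],"translation":[[0.03,0,-0.02],[0.065,0,-0.045],[0.1,0,-0.07],[0.127,0,-0.0874],[0.127,0,-0.0874],[0.127,0.01,-0.0874],[0.127,0.03,-0.0874],[0.127,0.055,-0.0874],[0.127,0.063,-0.0874],[0.127,0.063,-0.0874]],"spin":[2,4,6,8,10,11.5,11.5,11.5,11.5,11.5]}';python3 -m jog '{"hand":[0.5,0.5],"translation":[[0,0,0],[0,0,0]],"spin":[0,0]}'; python3 plan.py .6534 .1226 .163 5.5
```

```text
t: 31.65
ee_pos: [0.6506, 0.1227, 0.2174]
eef_rot: [-1.571, 0.006, 0.096]
contact_force: [0.7, -0.7, 0.8]
grip_width: 0.0432
t: 31.85
ee_pos: [0.6534, 0.1227, 0.2224]
eef_rot: [-1.571, -0.002, 0.096]
contact_force: [-0.7, -0.6, 0.1]
grip_width: 0.0427
t 31.85 ee [0.6534 0.1227 0.2224] yaw 5.48 F [-0.7 -0.6  0.1] w 0.0427 j1,j6 [ 0.07 -0.03]
translation [-0.0002  0.0594 -0.0001] spin -0.02
```

```bash
python3 -m jog '{"hand":[0.5,0.5,0.52,0.54,0.56,0.57],"translation":[[0,0.01,0],[0,0.025,0],[0,0.04,0],[0,0.055,0],[0,0.059,0],[0,0.059,0]],"spin":[0,0,0,0,0,0]}'; python3 plan.py .6534 .1226 .15 5.5;  python3 -m jog '{"hand":[0.57,0.57,0.57,0.57,0.57,0.57],"translation":[[0,0.003,0],[0,0.006,0],[0,0.009,0],[0,0.012,0],[0,0.013,0],[0,0.013,0]],"spin":[0,0,0,0,0,0]}'
```

```text
t: 32.45
ee_pos: [0.6523, 0.1225, 0.161]
eef_rot: [-1.571, 0.002, 0.095]
contact_force: [0.6, 0.0, 0.8]
grip_width: 0.0367
t 32.45 ee [0.6523 0.1225 0.161 ] yaw 5.47 F [0.6 0.  0.8] w 0.0367 j1,j6 [ 0.07 -0.03]
translation [0.0011 0.011  0.    ] spin -0.03
t: 33.05
ee_pos: [0.6532, 0.1226, 0.1509]
eef_rot: [-1.571, -0.001, 0.096]
contact_force: [-5.1, -0.6, 12.0]
grip_width: 0.0369
```

```bash
python3 -m jog '{"hand":[0.57,0.57,0.57],"translation":[[0,0.002,0],[0,0.004,0],[0,0.004,0]],"spin":[0,0,0]}'
```

```text
t: 33.35
ee_pos: [0.6533, 0.1226, 0.1504]
eef_rot: [-1.571, -0.001, 0.096]
contact_force: [-15.8, -1.1, 28.7]
grip_width: 0.0371
```

```bash
python3 -m jog '{"hand":[0.57,0.75,0.8,0.8,0.8,0.8],"translation":[[0,-0.003,0],[0,-0.003,0],[0,-0.003,0],[0,-0.003,0],[0,-0.003,0],[0,-0.003,0]],"spin":[0,0,0,0,0,0]}'; python3 -m jog '{"hand":[0.8,0.8,0.8,0.8,0.8,0.8,0.8,0.8,0.8],"translation":[[0,-0.004,0],[0,-0.008,0],[0,-0.014,0],[0,-0.022,0],[0,-0.035,0],[0,-0.06,0],[0,-0.1,0],[0,-0.13,0],[0,-0.135,0]],"spin":[0,0,0,0,0,0,0,0,0]}'
python3 - <<'E'
from meas import *
s=read_camera("scene"); cv2.imwrite("pics/p17.png",s[:,:,::-1])
E
python3 plan.py .4388 .1482 .285 17
```

```text
t: 33.95
ee_pos: [0.6536, 0.1226, 0.1519]
eef_rot: [-1.571, -0.002, 0.096]
contact_force: [-8.8, -0.3, 19.5]
grip_width: 0.0291
t: 34.85
ee_pos: [0.6549, 0.1227, 0.2886]
eef_rot: [-1.571, -0.009, 0.095]
contact_force: [-0.3, -0.4, 0.2]
grip_width: 0.0289
t 34.9 ee [0.6543 0.1227 0.2869] yaw 5.47 F [-0.2  0.4 -0.6] w 0.0287 j1,j6 [ 0.07 -0.03]
translation [-0.2121  0.0006  0.046 ] spin -11.53
```

View pics/p17.png

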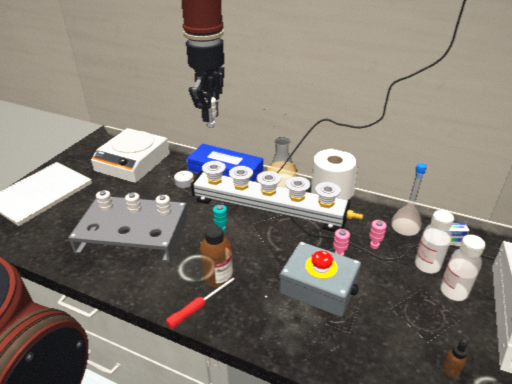

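All five couplings are free with sleeves up, and the last capsule is held. I'll use the middle hole of the near row, (0.4184, 0.215), well clear of the flask.

```bash
python3 plan.py .4184 .215 .285 17
```

```text
t 34.9 ee [0.6543 0.1227 0.2869] yaw 5.47 F [-0.2  0.4 -0.6] w 0.0287 j1,j6 [ 0.07 -0.03]
translation [-0.226   0.0005  0.1144] spin -11.53
```

```bash
python3 -m jog '{"hand":[0.8,0.8,0.8,0.8,0.8,0.8,0.8,0.8,0.8,0.8],"translation":[[-0.03,0,0.015],[-0.07,0,0.035],[-0.11,0,0.055],[-0.15,0,0.076],[-0.19,0,0.096],[-0.226,0,0.1144],[-0.226,0,0.1144],[-0.226,0.03,0.1144],[-0.226,0.065,0.1144],[-0.226,0.09,0.1144]],"spin":[-2,-4,-6,-8,-10,-11.5,-11.5,-11.5,-11.5,-11.5]}'; python3 -m jog '{"hand":[0.8,0.8,0.8],"translation":[[0,0.015,0],[0,0.015,0],[0,0.015,0]],"spin":[0,0,0]}';  python3 - <<'E'
from meas import *
s=read_camera("scene");crop(s,60,120,200,260,4.2,"p18.png")
for p in([.5057,.1688],[.4388,.148],[.4184,.215]): print(((proj("scene",[*p,.045])-[60,120])*4.2).round(0))
E
python3 plan.py .4184 .215 .148 17
```

```text
t: 35.9
ee_pos: [0.4156, 0.2143, 0.1895]
eef_rot: [-1.571, 0.003, 0.296]
contact_force: [-0.0, 0.1, -1.1]
grip_width: 0.0285
t: 36.2
ee_pos: [0.4167, 0.2145, 0.1771]
eef_rot: [-1.571, 0.002, 0.296]
contact_force: [0.7, -0.0, -0.0]
grip_width: 0.0287
[443. 384.]
[402. 471.]
[270. 459.]
t 36.25 ee [0.4173 0.2148 0.1781] yaw 16.95 F [-0.8  1.   0.1] w 0.0289 j1,j6 [0.31 0.01]
translation [ 0.0011  0.0301 -0.0001] spin -0.05
```

View pics/p18.png

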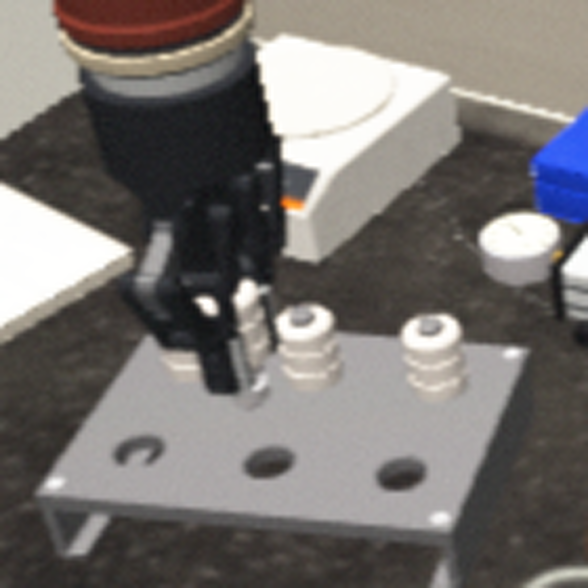

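The rack is still in place (holes at (270,461) and (402,473), as predicted), and the nipple is above the chosen hole.

```bash
python3 -m jog '{"hand":[0.8,0.8,0.8,0.8,0.8,0.8,0.8,0.8,0.8,0.8],"translation":[[0.001,0.01,0],[0.001,0.02,0],[0.001,0.03,0],[0.001,0.034,0],[0.001,0.038,0],[0.001,0.044,0],[0.001,0.05,0],[0.001,0.055,0],[0.001,0.057,0],[0.001,0.057,0]],"spin":[0,0,0,0,0,0,0,0,0,0]}'; python3 plan.py .4184 .215 .12 17
```

```text
t: 37.25
ee_pos: [0.4177, 0.2151, 0.1205]
eef_rot: [-1.571, 0.001, 0.296]
contact_force: [-0.3, -0.4, -0.0]
grip_width: 0.029
t 37.25 ee [0.4177 0.2151 0.1205] yaw 16.97 F [-0.3 -0.4 -0. ] w 0.029 j1,j6 [0.31 0.01]
translation [ 0.0006  0.0005 -0.0003] spin -0.03
```

```bash
python3 -m jog '{"hand":[0.5,0.48,0.48,0.48,0.48,0.48,0.48,0.48,0.48,0.48],"translation":[[0,-0.001,0],[0,-0.001,0],[0,-0.001,0],[0,-0.01,0],[0,-0.03,0],[0,-0.06,0],[0,-0.1,0],[0,-0.15,0],[0,-0.165,0],[0,-0.165,0]],"spin":[0,0,0,0,0,0,0,0,0,0]}'; python3 - <<'E'
from meas import *
s=read_camera("scene");crop(s,60,120,200,260,4.2,"p19.png")
E
python3 plan.py .475 -.2085 .25 -30
```

```text
t: 38.25
ee_pos: [0.4196, 0.2157, 0.2904]
eef_rot: [-1.571, -0.008, 0.296]
contact_force: [0.7, 0.8, -0.0]
grip_width: 0.0442
t 38.3 ee [0.4185 0.2154 0.2877] yaw 16.97 F [-0.1  0.2 -0.7] w 0.0444 j1,j6 [0.31 0.01]
translation [-0.0698  0.0374 -0.4219] spin 46.97
```

View pics/p19.png

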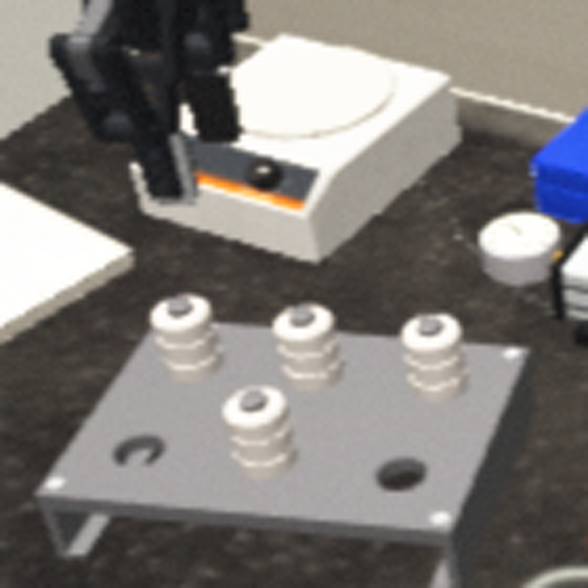

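All four are upright and seated. Next, to the stop button at about 60 mm opening.

```bash
python3 -m jog '{"hand":[0.48,0.4,0.3,0.3,0.3,0.3,0.3,0.3,0.3,0.3],"translation":[[-0.006,0,-0.035],[-0.013,0,-0.08],[-0.021,0,-0.125],[-0.028,0,-0.17],[-0.036,0,-0.22],[-0.044,0,-0.265],[-0.052,0,-0.315],[-0.06,0,-0.36],[-0.068,0,-0.41],[-0.07,0.02,-0.422]],"spin":[0,1,2,4,6,8,10,11.5,11.5,11.5]}';python3 -m jog '{"hand":[0.3,0.3,0.3,0.3],"translation":[[0,0,0],[0,0.04,0],[0,0.08,0],[0,0.08,0]],"spin":[0,0,0,0]}'; python3 plan.py .475 -.2085 .138 5.5;  python3 - <<'E'
from meas import *
s=read_camera("scene");t=read_camera("top");crop(s,250,150,400,330,3.3,"p20.png");holes(t)
E
```

```text
t: 39.3
ee_pos: [0.4746, -0.2137, 0.2663]
eef_rot: [-1.574, -0.002, 0.092]
contact_force: [0.5, 0.9, -0.5]
grip_width: 0.06
t: 39.7
ee_pos: [0.47, -0.2054, 0.1793]
eef_rot: [-1.562, 0.011, 0.096]
contact_force: [-1.6, 0.3, -0.5]
grip_width: 0.0597
t 39.7 ee [ 0.47   -0.2054  0.1793] yaw 5.51 F [-1.6  0.3 -0.5] w 0.0597 j1,j6 [-0.57 -0.66]
translation [ 0.0051  0.0413 -0.004 ] spin 0.01
rack c [0.4515 0.2255] sides [0.2193 0.1501] yaw 17.0
1 1 [0.4645 0.3026] None
1 0 [0.485  0.2357] None
1 -1 [0.5055 0.1688] None
-1 1 [0.3976 0.2822] [0.3976 0.2817]
-1 0 [0.418  0.2152] None
-1 -1 [0.4385 0.1483] [0.4385 0.148 ]
```

View pics/p20.png

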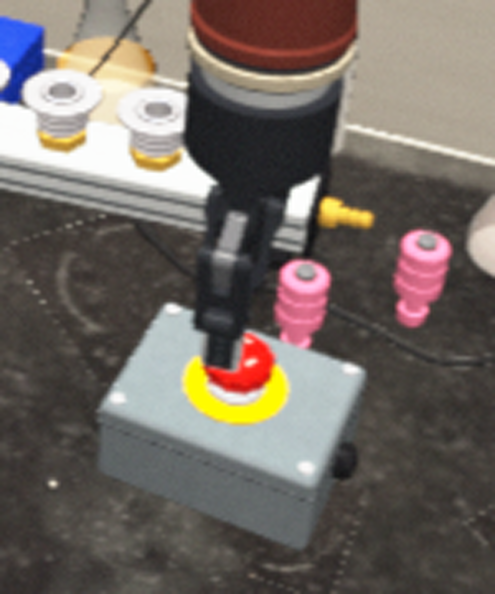

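```bash
python3 -m jog '{"hand":[0.3,0.3,0.3],"translation":[[0,0.005,0],[0,0.01,0],[0,0.01,0]],"spin":[0,0,0]}'; python3 plan.py .475 -.2085 .138 5.5; python3 -c "
from h import *
print(onz('top',(337,188.5),.06))"
```

```text
t: 40.1
ee_pos: [0.4745, -0.2089, 0.1766]
eef_rot: [-1.571, -0.001, 0.096]
contact_force: [-0.5, -0.4, 0.1]
grip_width: 0.0597
t 40.1 ee [ 0.4745 -0.2089  0.1766] yaw 5.48 F [-0.5 -0.4  0.1] w 0.0597 j1,j6 [-0.57 -0.66]
translation [0.0005 0.0386 0.0004] spin -0.02
[ 0.57463318 -0.22288898  0.06      ]
```

```bash
python3 -m jog '{"hand":[0.3,0.3,0.3,0.3,0.3,0.3],"translation":[[0.0005,0.008,0],[0.0005,0.018,0],[0.0005,0.028,0],[0.0005,0.036,0],[0.0005,0.039,0],[0.0005,0.039,0]],"spin":[0,0,0,0,0,0]}'; python3 - <<'E'
from meas import *
s=read_camera("scene");crop(s,250,150,400,330,3.3,"p21.png")
E
```

```text
t: 40.7
ee_pos: [0.4742, -0.2086, 0.136]
eef_rot: [-1.57, 0.001, 0.095]
contact_force: [-0.0, -0.2, 0.1]
grip_width: 0.0597
```

View pics/p21.png

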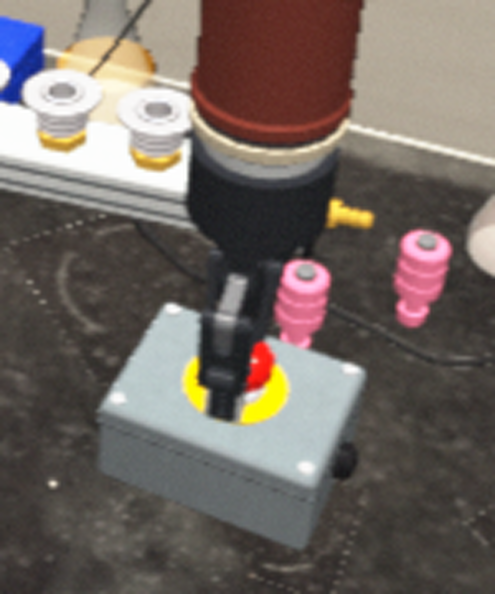

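The fingers straddle the red head. Close on it, watching forces.

```bash
python3 -m jog '{"hand":[0.45,0.55,0.7,0.7,0.7,0.7],"translation":[[0,0,0],[0,0,0],[0,0,0],[0,0,0],[0,0,0],[0,0,0]],"spin":[0,0,0,0,0,0]}'
```

```text
t: 41.35
ee_pos: [0.4746, -0.2091, 0.1376]
eef_rot: [-1.571, -0.0, 0.096]
contact_force: [-4.1, -0.4, 5.8]
grip_width: 0.0379
```

```bash
python3 -m jog '{"hand":[0.7,0.7,0.7,0.7,0.7,0.7,0.7,0.7,0.7],"translation":[[0,0,0],[0,0,0],[0,0,0],[0,0,0],[0,0,0],[0,0,0],[0,0,0],[0,0,0],[0,0,0]],"spin":[5,11,17,23,29,35,40,42,42]}'; python3 -c "
from h import *
print(observe()['torque'])"
```

```text
t: 42.25
ee_pos: [0.4745, -0.2091, 0.1375]
eef_rot: [-1.571, -0.0, -0.638]
contact_force: [-3.6, -0.1, 6.0]
grip_width: 0.0381
[0.08272322 0.61185404 0.06536364]
```

```bash
python3 -m jog '{"hand":[0.5,0.35,0.3,0.3,0.3,0.3,0.3,0.3,0.3,0.3],"translation":[[0,0,0],[0,0,0],[0,0,0],[0,0,0],[0,-0.02,0],[0,-0.05,0],[0,-0.09,0],[0,-0.13,0],[0,-0.16,0],[0,-0.16,0]],"spin":[0,0,0,0,0,0,0,0,0,0]}'; python3 -m jog '{"hand":[0.3,0.3,0.3,0.3,0.3,0.3],"translation":[[0,-0.01,0],[0.02,-0.02,0],[0.06,-0.02,0.03],[0.1,-0.02,0.07],[0.13,-0.02,0.1],[0.13,-0.02,0.1]],"spin":[0,0,0,0,0,0]}'; python3 - <<'E'
from meas import *
s=read_camera("scene");f=4;t=read_camera("top")
cv2.imwrite("pics/p22.png",s[:,:,::-1]);cv2.imwrite("pics/p22t.png",t[:,:,::-1])
S=cv2.cvtColor(cv2.resize(s,None,fx=f,fy=f,interpolation=cv2.INTER_CUBIC),cv2.COLOR_RGB2HSV)
r=((S[...,0]<6)|(S[...,0]>174))&(S[...,1]>180)&(S[...,2]>120)
for b in blobs(r,60*f*f,900*f*f): print((b[0]/f-.375).round(1),b[1]/16)
holes(t)
E
```

```text
t: 43.25
ee_pos: [0.4767, -0.2101, 0.3025]
eef_rot: [-1.57, -0.01, -0.637]
contact_force: [0.6, -0.1, 1.0]
grip_width: 0.0599
t: 43.85
ee_pos: [0.6418, -0.2041, 0.3111]
eef_rot: [-1.571, 0.007, -0.635]
contact_force: [-0.5, 1.0, -1.0]
grip_width: 0.0598
[322.2 257. ] 274.0
[185.  312.2] 421.5625
rack c [0.4515 0.2255] sides [0.2195 0.1502] yaw 17.02
1 1 [0.4645 0.3027] None
1 0 [0.485  0.2357] None
1 -1 [0.5055 0.1688] None
-1 1 [0.3975 0.2822] [0.3977 0.2817]
-1 0 [0.418  0.2152] None
-1 -1 [0.4385 0.1483] [0.4386 0.1479]
```

View pics/p22.png

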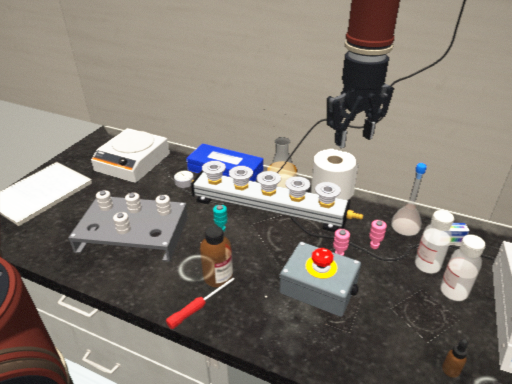

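View pics/p22t.png

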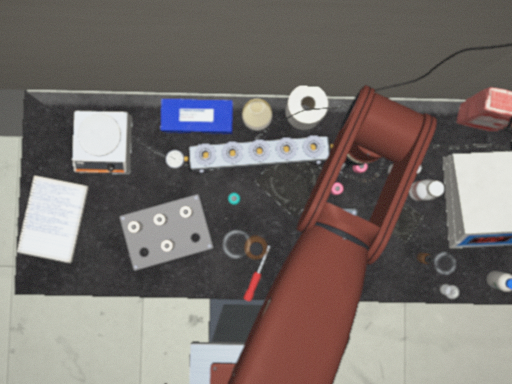

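The red head is back at its starting pixel (322.2, 257.0), so the button is up. All four capsules stand in the rack, the five sleeves are up, and the arm is clear.

```bash
python3 -m jog '{"hand":[0.3,0.3,0.3],"translation":[[0,0,0],[0,0,0],[0,0,0]],"spin":[0,0,0]}'; python3 -c "
from station import *
print(hand_in())"
```

```text
t: 44.25
ee_pos: [0.6378, -0.2063, 0.3181]
eef_rot: [-1.571, -0.001, -0.639]
contact_force: [-0.2, -0.4, -0.5]
grip_width: 0.0595
the job is handed in; nothing more can be done
None
```

The job is done and handed in at t ≈ 44 s. I latched the stop button, then took the four capsules present off their couplings and stood them in the rack. The middle coupling was empty from the start. Last, I turned the button about 42° clockwise and let it spring up.

**Last checks:**
- **Button:** the head is back at exactly its starting position in the scene picture. While latched it had stood about 7 mm lower.
- **Sleeves:** all five are up and the couplings are empty.
- **Capsules and rack:** the four capsules look upright with their shoulders on the plate. I judged this from the pictures and did not measure their heights. The rack was within about 0.5 mm of where it started.
- **Other objects:** I kept clear of the flask, the bottle and the coloured look-alikes. They looked unmoved in the last pictures, except that the arm hid parts of the top view.
- **Arm:** it touches nothing, with contact force near 0.

**One slip:** on the third capsule I pressed the fingertips harder than needed against the sleeve's stop. The upward force read 44.5 N (about 51 N with the sideways part) before I eased off. That is under the 120 N wrist limit. The 40 N limit is for the arm and the gripper's body, and I took this to be fingertip contact only. The other capsules peaked at about 26 to 29 N.

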